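Fit interlocking carving blanks into the glue-up frame

ROBOT

A 6-joint arm with a two-finger parallel gripper is mounted at the origin on the work surface. World frame = base frame: x ahead of the robot, y to its left, z up, the work surface at z = 0. Lengths are in m, angles in rad, forces in N, time in s.
With the tool pointing down it reaches from about 0.35 to 0.775 m from the base axis. Payload 7.3 kg.
Tool frame: the origin (TCP) lies at the very end of the fingers, on their centre line; the grasp point (between the pads) lies 19 mm behind it; x points along the fingers, y is the direction in which the jaws open and shut, and the axes are right-handed (so a half turn about x gives the same grasp; the last joint's range is limited). The gripper opens to 92 mm and grips with 3 to 60 N. Pads are 19 mm wide; open, the fingers measure 130 mm over their backs; the gripper's body (75 mm by 190 mm) begins 47 mm behind the grasp point.
Start: joints at [-1.282, 0.342, 1.524, -0, 1.275, -0.146], TCP at [0.221, -0.476, 0.227] pointing down, gripper open.
Joint ranges: [-2.53, 2.53], [-0.77, 2.02], [0.04, 2.7], [-1, 4.14], [0.28, 2.66], [-3.11, 3.11]. Speed limits (rad/s): [2.57, 2.57, 3.14, 3.14, 3.14, 3.14].

INTERFACE

Orientations are given as [roll, pitch, yaw] about the fixed x, y, z axes, in that order (R = Rz(yaw) Ry(pitch) Rx(roll)).
In Python, from cell import robot gives the robot as it stands.
- The arm moves only by the tool play_rows, never from a script. Its argument "moves" is a list that holds one entry, the list of rows, each a list of 5 numbers: the shift along the tool's x, y, z in m, then the turn about the tool's x in degrees, then the opening, from -1 (shut) to 1 (fully open), so that 0 is half open. A call has exactly 10 rows; each row shifts and turns the pose as measured when the row begins, along the tool's axes as they then stand; what a row does not reach is not made up. A row lasts 1/10 s, in which the tool goes at most 50 mm and 8.59 degrees, less where a joint would pass 70% of its speed; a pose out of reach is approached as far as the arm can. A call with a gripper value outside its range is refused whole. The fingers move at their own pace and stop on an object; "grip_force" is the grip in N (left out, the last holds). Time passes only in rows, so rows that do not move let the fingers close, or fill a call up. It gives the time, the measured TCP pose, the force and the opening at its end, in the units of the state.
- robot.observe(): the state, without advancing time (a new reading comes with each control period).
- robot.read_camera(name): name is "side" or "top" or "wrist"; returns the picture (384x512x3 uint8, red, green, blue); there is no depth.
- robot.get_calibration(name): a dict with "mtx" (3x3 intrinsics, pixels), "view" (4x4, takes a point from world to camera coordinates). Camera axes: x right, y up, looking along -z (the intrinsics and any distortion apply to the point x, -y, -z); pixel columns grow to the right and rows downward; lengths in m; the calibration is good to about 2 mm. The wrist camera is an equidistant fisheye: a pixel r from the principal point sees the ray r / f radians off the axis. A picture is of the moment at which its call begins: read the wrist's pose just before it. get_calibration takes no time and is no camera call; for the wrist camera it gives the pose at the moment of the call.
- robot.hand_in(): hands the job in, once; it reports no verdict.
Trained networks look in the newest picture that a camera, given by its name, has taken for a name from the list of things; names that differ only in an ending like _2 or _b are one class to them, and where a whole thing is asked for, a point or a joint stands for the part that bears it (a point fixed in the world has none). Each returns a list of dicts, best first, with "score" (0 to 1); they miss things now and then, are a little off and sometimes report something else, mostly with a low value. They report only what shows in the picture. A call takes as long as a camera call. They do not tell look-alikes from the thing itself.
- robot.spot_in(camera, label): "point" ([column, row] in pixels, amid what is visible of it).
The state is a dict: "time": time; "qpos": joint angles; "qvel": joint speeds; "joint_efforts": joint torques, N m; "tool_pos": TCP position; "tool_rot": TCP orientation; "contact_force": force on the tool from outside, world axes, zero at the start; "torque": the same for the moment, N m; "opening": finger opening in m.
Only numpy, scipy, OpenCV 4.12 (cv2) and the standard library are available. Lean on these libraries where they do the work, as an engineer would, in place of code of your own. Each camera call takes 0.05 s, during which the arm holds its last target.

TASK

On the carving bench, fit the three loose wooden blocks into the empty recess of the dark-rimmed frame so that they interlock like a jigsaw and each lies fully down, its flat top flush with the rim, raised boss upward. Put in the L-shaped block first, then the T-shaped one, and the small corner-shaped one last, because each laps over the tongue of the one before. Let go of them all and leave the mallet, the cup and the gouge where they are.

Things in the scene. Friction and masses are not known exactly. Their poses are not given: they have to be found in the camera images.
- frame: fixed frame, long side x 188, short side y 148 mm, origin mid underside, z up. Base 8 mm, dark rim 14 mm wide, top 32 mm up. Recess 160 x 120 mm, 24 deep: 40 mm squares (c,r), c 0-3 at x -60 -20 20 60, r 0-2 at y -40 0 40. (3,2) holds a glued-in block. L goes on (0,0)(1,0)(2,0)(0,1), T on (0,2)(1,2)(2,2)(1,1), corner on (3,0)(3,1)(2,1). Play 1.5 mm all round each block
- ell_boss (a point): L block, plate 24 mm thick, on it a square boss 28 x 28, 38 mm high, to grip (sides along x, y). Point: boss centre, 43 mm above the underside, z up. Mm from it: long limb x -48.5..68.5, y -18.5..18.5; short limb x -48.5..-11.5, y to 58.5, plus a tongue 10 high, 34 wide at the bottom, to y 68.5. Wood, about 0.1 kg, lower edges bevelled
- tee_boss (a point): T block, plate and boss as the L's. Point: boss centre, 43 mm above the underside, z up. Mm from it: bar x -58.5..58.5, y -18.5..18.5; stem x -18.5..18.5, y to -58.5, with a tongue 10 high, 34 wide at the bottom of its +x side, to x 28.5. The -y edge of the bar's -x limb is cut away below, 12 high, 10 deep, to lap over the L's tongue. About 0.1 kg
- corner_boss (a point): corner block (three squares), plate and boss as the L's. Point: boss centre, 43 mm above the underside, z up. Mm from it: one limb x -50.5..26.5, y -14.5..22.5, the other x -10.5..26.5, y -54.5..22.5. Its -x end is cut away below, 12 high, 10 deep, to lap over the T's tongue. About 0.075 kg
- home_ell (a point): the point in the frame where the centre of the L-shaped block's boss must end, at (-30, -40, 51) mm from the frame's origin in the frame's axes; when the block is home, its x, y and z axes are parallel to those of the frame (same sense) and its boss centre is here
- home_tee (a point): the point in the frame where the centre of the T-shaped block's boss must end, at (-20, 40, 51) mm from the frame's origin in the frame's axes; when the block is home, its x, y and z axes are parallel to those of the frame (same sense) and its boss centre is here
- home_corner (a point): the point in the frame where the centre of the corner-shaped block's boss must end, at (52, -4, 51) mm from the frame's origin in the frame's axes; when the block is home, its x, y and z axes are parallel to those of the frame (same sense) and its boss centre is here
- mallet: carver's mallet standing on its head, loose, not to be disturbed: grey head 76 mm across at most, 122 mm high, then a wooden handle 28 mm thick up to 260 mm above the bench. Origin at the middle of its underside, z up.
- cup: orange cup, 76 mm across, 90 mm high, loose, not to be disturbed. Origin at the middle of its underside.
- gouge: gouge with a wooden handle lying along its own y, 250 mm long, 26 mm thick, loose, not to be disturbed. Origin under its middle.
Mind the look-alikes: they are no part of the job. What is shaped like the part that bears corner_boss but green, grey or turquoise is not meant.

How it is judged:
By the outcome, as a careful person would: the job done as asked, in the order asked, and still so for the second after the job is handed in, with the robot touching nothing.
It also fails if it takes over 72 s, if anything falls off the work surface, if the arm or the gripper's body presses on something with over 40 N, if the wrist force passes 120 N, or if a joint passes its speed limit or range.

## Working session

There is one attempt and no reset: what is moved stays moved. The work goes in short steps, Python scripts to look and compute and a tool call to move; the robot and the scene stay as the last step left them, time stands still between calls to the robot, and variables do not carry over. Pictures are saved under pics/ and viewed, and the job is handed in when it is done.

Besides the shell and the picture viewer there is one more tool, called after "Call:" in YAML: its name, and indented under it one key for each argument. play_rows: Moves the arm, as the interface text tells. Its arguments: {"type":"object","properties":{"moves":{"type":"array"},"grip_force":{"type":"number"}},"required":["moves"]}

```bash
ls; mkdir -p pics; python3 - <<'E'
from cell import robot
import cv2
print(robot.observe())
for c in ['side','top','wrist']:
    im=robot.read_camera(c); cv2.imwrite(f'pics/{c}0.png',im[:,:,::-1])
    k=robot.get_calibration(c); print(c,k)
E
```

```text
pics
{'time': 0.0, 'qpos': array([-1.28202593e+00,  3.42749515e-01,  1.52505409e+00, -5.00341859e-05,
        1.27541135e+00, -1.46013483e-01]), 'qvel': array([-0.00048215,  0.00019478,  0.00034671,  0.00183736, -0.00088377,
       -0.00107335]), 'joint_efforts': array([ 7.91215480e-04, -4.31245673e+01, -2.44217294e+01,  7.18318066e-02,
        5.59844601e-02, -1.25482152e-04]), 'tool_pos': array([ 0.22101329, -0.475737  ,  0.22601813]), 'tool_rot': array([-1.68732738,  1.56917331,  1.88906376]), 'contact_force': array([-0.28537807,  0.46286209,  0.70081896]), 'torque': array([-0.01422628,  0.01726154, -0.02166125]), 'opening': 0.09177823863042299}
side {'mtx': array([[444.18419521,   0.        , 255.25287908],
       [  0.        , 444.18419521, 193.43187582],
       [  0.        ,   0.        ,   1.        ]]), 'view': array([[-0.86438667, -0.50241522,  0.02036235,  0.50734694],
       [ 0.34979913, -0.57173868,  0.742129  , -0.24377651],
       [-0.36121496,  0.64860914,  0.66994771, -0.98529231],
       [ 0.        ,  0.        ,  0.        ,  1.        ]])}
top {'mtx': array([[369.83893277,   0.        , 261.8605421 ],
       [  0.        , 369.83893277, 184.80658861],
       [  0.        ,   0.        ,   1.        ]]), 'view': array([[-0.00970782, -0.99953762, -0.02881495,  0.04097049],
       [ 0.99650428, -0.01206149,  0.08266645, -0.57870734],
       [-0.08297578, -0.02791171,  0.99616061, -1.20385482],
       [ 0.        ,  0.        ,  0.        ,  1.        ]])}
wrist {'mtx': array([[297.31863964,   0.        , 255.39304924],
       [  0.        , 297.31863964, 190.72701961],
       [  0.        ,   0.        ,   1.        ]]), 'view': array([[ 0.42205296, -0.90656746, -0.00259672, -0.52377279],
       [ 0.86920997,  0.40547166, -0.28296072,  0.03654565],
       [ 0.25757588,  0.11716732,  0.95912798, -0.39208337],
       [ 0.        ,  0.        ,  0.        ,  1.        ]])}
```

View pics/top0.png

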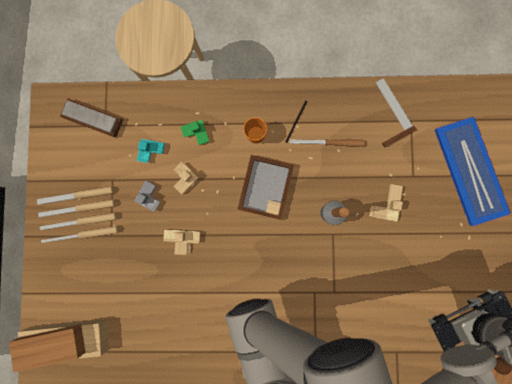

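View pics/side0.png

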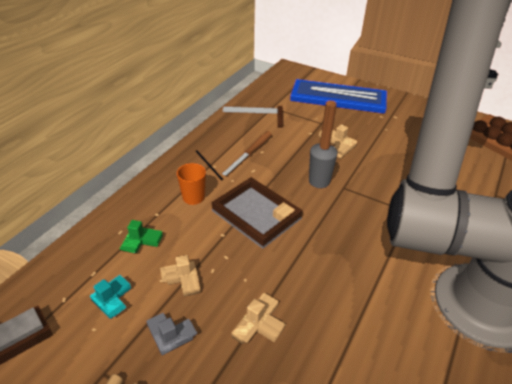

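View pics/wrist0.png

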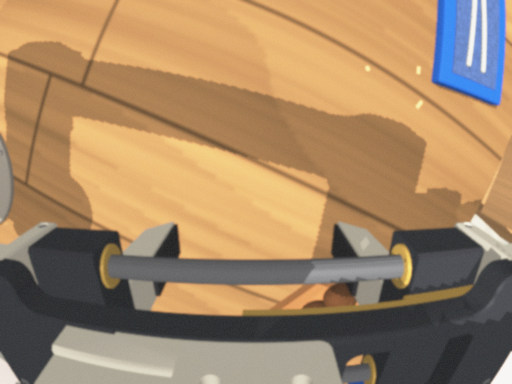

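The top view shows the wooden corner near (185,178), the T near (182,240), the L near (390,203) next to the mallet (335,212), and the frame near (267,187). I'll zoom in next.

```bash
python3 - <<'E'
import cv2,numpy as np
t=cv2.imread('pics/top0.png')
a=cv2.resize(t[150:265,130:300],None,fx=4.7,fy=4.7,interpolation=cv2.INTER_CUBIC); cv2.imwrite('pics/z1.png',a)
a=cv2.resize(t[160:240,310:420],None,fx=7,fy=7,interpolation=cv2.INTER_CUBIC); cv2.imwrite('pics/z2.png',a)
s=cv2.imread('pics/side0.png')
a=cv2.resize(s[240:350,150:300],None,fx=5,fy=5,interpolation=cv2.INTER_CUBIC); cv2.imwrite('pics/z3.png',a)
E
```

```text
(no output)
```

View pics/z1.png

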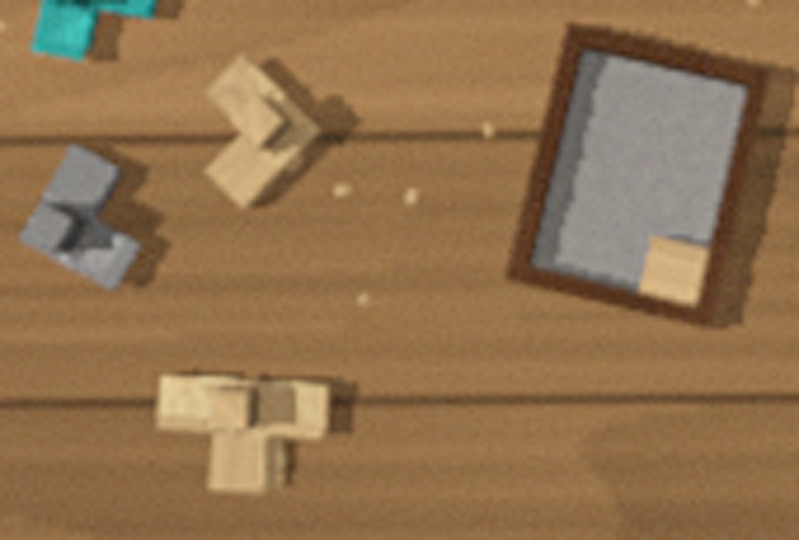

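View pics/z2.png

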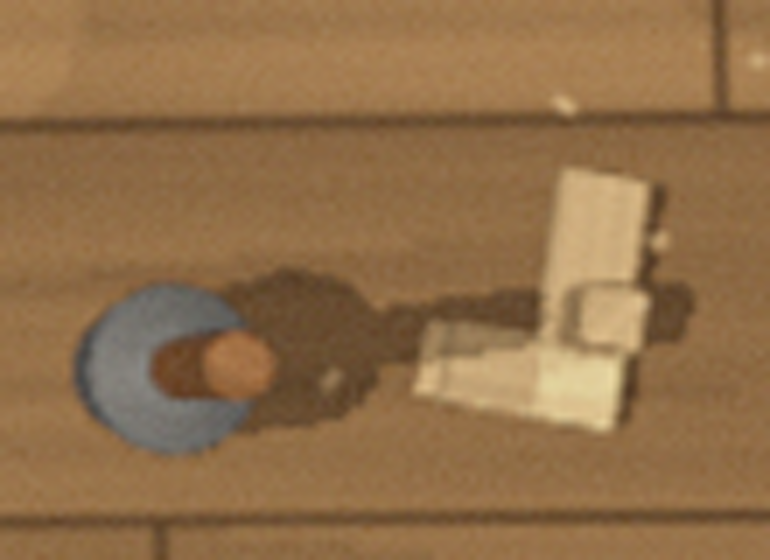

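View pics/z3.png

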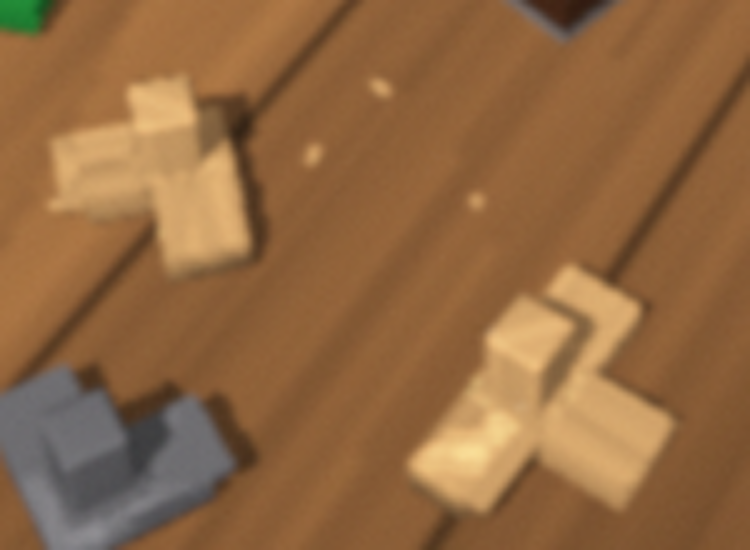

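```bash
cat > h.py <<'E'
import numpy as np, cv2
from scipy.optimize import least_squares
from scipy.spatial.transform import Rotation as R
def proj(cal,P,fish=False):
    P=np.atleast_2d(P).astype(float); V=cal['view']; c=P@V[:3,:3].T+V[:3,3]; c=c*[1,-1,-1]
    K=cal['mtx']
    if fish:
        th=np.arctan2(np.hypot(c[:,0],c[:,1]),c[:,2]); ph=np.arctan2(c[:,1],c[:,0])
        return np.c_[K[0,2]+K[0,0]*th*np.cos(ph),K[1,2]+K[1,1]*th*np.sin(ph)]
    return np.c_[K[0,0]*c[:,0]/c[:,2]+K[0,2],K[1,1]*c[:,1]/c[:,2]+K[1,2]]
def ray(cal,px,fish=False):
    K=cal['mtx']; V=cal['view']; x=(px[0]-K[0,2])/K[0,0]; y=(px[1]-K[1,2])/K[1,1]
    if fish:
        r=np.hypot(x,y); s=np.sin(r)/max(r,1e-9); d=np.array([x*s,y*s,np.cos(r)])
    else: d=np.array([x,y,1.])
    d=d*[1,-1,-1]; Rm=V[:3,:3]; return -Rm.T@V[:3,3], Rm.T@d
def onz(cal,px,z,fish=False):
    o,d=ray(cal,px,fish); return o+d*(z-o[2])/d[2]
def T(p,pts):  # p=x,y,yaw, (m, rad); pts mm
    c,s=np.cos(p[2]),np.sin(p[2]); q=np.array(pts,float)/1000
    return np.c_[p[0]+c*q[:,0]-s*q[:,1],p[1]+s*q[:,0]+c*q[:,1],q[:,2]]
# models in block coordinates, z from underside, mm
def boss(): return [[(sx*14,sy*14,62) for sx,sy in((-1,-1),(1,-1),(1,1),(-1,1))]]
M={}
M['ell']=[[(x,y,24) for x,y in((-48.5,-18.5),(68.5,-18.5),(68.5,18.5),(-11.5,18.5),(-11.5,58.5),(-48.5,58.5))]]+boss()
M['tee']=[[(x,y,24) for x,y in((-58.5,-18.5),(-18.5,-18.5),(-18.5,-58.5),(18.5,-58.5),(18.5,-18.5),(58.5,-18.5),(58.5,18.5),(-58.5,18.5))]]+boss()
M['corner']=[[(x,y,24) for x,y in((-50.5,-14.5),(-10.5,-14.5),(-10.5,-54.5),(26.5,-54.5),(26.5,22.5),(-50.5,22.5))]]+boss()
M['frame']=[[(x,y,32) for x,y in((-94,-74),(94,-74),(94,74),(-94,74))],[(x,y,32) for x,y in((-80,-60),(80,-60),(80,60),(-80,60))],[(x,y,32) for x,y in((40,20),(80,20),(80,60),(40,60))]]
def fit(cal,pts3,px,p0,fish=False):
    px=np.array(px,float)
    f=lambda p:(proj(cal,T(p,pts3),fish)-px).ravel()
    r=least_squares(f,p0,loss='soft_l1'); return r.x,np.sqrt(np.mean(r.fun**2))
def draw(im,cal,name,p,fish=False,s=1,off=(0,0),col=(0,0,255)):
    for poly in M[name]:
        P=np.array(poly,float); d=np.concatenate([np.linspace(P[i],P[(i+1)%len(P)],12) for i in range(len(P))])
        q=((proj(cal,T(p,d),fish)-off+0.5)*s-0.5)
        cv2.polylines(im,[np.round(q*8).astype(np.int32)],True,col,1,cv2.LINE_AA,3)
E
cat > a.py <<'E'
from h import *
from cell import robot
cal=robot.get_calibration('top')
z1=lambda *p:[(x/4.7+130-.4,y/4.7+150-.4) for x,y in p]
z2=lambda *p:[(x/7+310-.43,y/7+160-.43) for x,y in p]
jobs={
'ell':(z2((612,432),(655,185),(567,168),(540,345),(432,325),(415,393)),[M['ell'][0][i] for i in range(6)],(0.6,-.3,-.1)),
'tee':(z1((160,375),(328,382),(328,438),(158,428),(210,490),(270,492)),[M['tee'][0][i] for i in (7,6,5,0,2,3)],(0.45,.2,-1.57)),
'corner':(z1((320,130),(240,55),(206,95),(205,172),(248,207)),[M['corner'][0][i] for i in (4,5,0,2,3)],(0.6,.2,-2.35)),
'frame':(z1((572,25),(768,68),(508,278),(710,325)),[M['frame'][0][i] for i in (0,3,1,2)],(0.6,.0,2.9))}
t=cv2.imread('pics/top0.png')
big=cv2.resize(t[110:270,120:420],None,fx=2.6,fy=2.6,interpolation=cv2.INTER_CUBIC)
for n,(px,p3,p0) in jobs.items():
    p,e=fit(cal,p3,px,p0); print(n,p.round(4),np.degrees(p[2]).round(1),e)
    draw(big,cal,n,p,s=2.6,off=(120,110))
for n,px,z in (('mallet',(335,213),.122),('cup',(256,130),.09),('gouge',(328,142),.013)):
    print(n,onz(cal,px,z).round(3))
cv2.imwrite('pics/ov1.png',big)
E
python3 a.py
```

```text
ell [ 0.5057 -0.3925 -0.2228] -12.8 1.4301005917494631
tee [ 0.4126  0.3023 -1.6208] -92.9 0.48187649063555443
corner [ 0.6102  0.2845 -2.3196] -132.9 0.3342106040485778
frame [0.5731 0.022  2.8994] 166.1 0.6618692241587119
mallet [ 0.483 -0.188  0.122]
cup [0.749 0.05  0.09 ]
gouge [ 0.722 -0.189  0.013]
```

View pics/ov1.png

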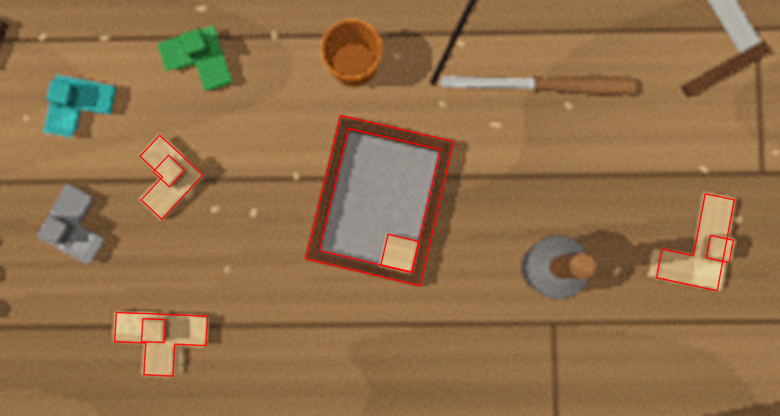

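The fits line up well with the outlines. Next I'll work out the wrist camera geometry and the tool axes.

```bash
cat > st.py <<'E'
from h import *
from cell import robot
def Rt(o): return R.from_euler('xyz',o['tool_rot']).as_matrix()
E
python3 - <<'E'
from st import *
o=robot.observe(); Rm=Rt(o); print(Rm.round(3))
k=robot.get_calibration('wrist'); V=k['view']; c=-V[:3,:3].T@V[:3,3]
print('cam in tool',(Rm.T@(c-o['tool_pos'])).round(4)); print('cam axes in tool (cols x,y,z)',(Rm.T@V[:3,:3].T).round(3))
E
```

```text
[[-0.     0.421 -0.907]
 [ 0.001 -0.907 -0.421]
 [-1.    -0.001 -0.   ]]
cam in tool [-0.1588 -0.0002 -0.0763]
cam axes in tool (cols x,y,z) [[ 0.001  0.283 -0.959]
 [ 1.    -0.001  0.001]
 [-0.001 -0.959 -0.283]]
```

```bash
cat >> st.py <<'E'
def phi(o): y=Rt(o)[:,1]; return np.degrees(np.arctan2(y[1],y[0]))
def plan(goal,ph,n=10,o=None,maxstep=.045):
    """rows to reach goal pos (world, TCP) and tool-y angle ph (deg)"""
    o=o or robot.observe(); Rm=Rt(o); p=o['tool_pos'].copy(); f=phi(o); goal=np.array(goal)
    df=(ph-f+180)%360-180
    d=goal-p; need=max(np.linalg.norm(d)/maxstep,abs(df)/8.4)
    print(f'pos {p.round(4)} phi {f:.2f} tilt {np.degrees(np.arccos(-Rm[2,0])):.2f} d {d.round(4)} dphi {df:.2f} rows>={need:.1f}')
    n=max(n,int(np.ceil(need))); Rc=Rm.copy()
    for i in range(n):
        st=d/n; l=Rc.T@st; t=-df/n
        print('[%.4f,%.4f,%.4f,%.2f]'%(*l.round(4),t))
        Rc=Rc@R.from_euler('x',t,degrees=True).as_matrix()
E
python3 -c "
from st import *
plan([.428,-.374,.25],-102.8,8)
o=robot.observe();k=robot.get_calibration('wrist');print(proj(k,o['tool_pos'],True))"
```

```text
pos [ 0.2211 -0.4759  0.2262] phi -65.09 tilt 0.07 d [0.2069 0.1019 0.0238] dphi -37.71 rows>=5.2
[-0.0030,-0.0007,-0.0288,4.71]
[-0.0030,-0.0030,-0.0287,4.71]
[-0.0030,-0.0054,-0.0283,4.71]
[-0.0030,-0.0077,-0.0278,4.71]
[-0.0030,-0.0099,-0.0271,4.71]
[-0.0030,-0.0121,-0.0262,4.71]
[-0.0030,-0.0142,-0.0251,4.71]
[-0.0030,-0.0162,-0.0238,4.71]
[[255.97879748 238.60641672]]
```

Call:
play_rows:
  moves:
    - [[-0.003, -0.0007, -0.0288, 4.7, 1], [-0.003, -0.003, -0.0287, 4.7, 1], [-0.003, -0.0054, -0.0283, 4.7, 1], [-0.003, -0.0077, -0.0278, 4.7, 1], [-0.003, -0.0099, -0.0271, 4.7, 1], [-0.003, -0.0121, -0.0262, 4.7, 1], [-0.003, -0.0142, -0.0251, 4.7, 1], [-0.003, -0.0162, -0.0238, 4.7, 1], [0, 0, 0, 0, 1], [0, 0, 0, 0, 1]]

```text
time: 1.15
tool_pos: [0.4354, -0.3713, 0.2472]
tool_rot: [-0.747, 1.562, 2.144]
contact_force: [-0.6, 0.5, 0.2]
opening: 0.0919
```

```bash
cat > snap.py <<'E'
import sys,pickle
from st import *
n=sys.argv[1]; cam=sys.argv[2] if len(sys.argv)>2 else 'wrist'
o=robot.observe(); k=robot.get_calibration(cam); im=robot.read_camera(cam)
cv2.imwrite(f'pics/{n}.png',im[:,:,::-1]); pickle.dump((o,k),open(f'pics/{n}.pkl','wb'))
print(o['time'],o['tool_pos'].round(4),round(phi(o),2),o['contact_force'].round(2),o['opening'],np.abs(o['qvel']).max())
E
python3 snap.py wL
```

```text
1.15 [ 0.4354 -0.3713  0.2472] -104.34 [-0.61  0.48  0.24] 0.09191186698153815 0.024106745995263797
```

View pics/wL.png

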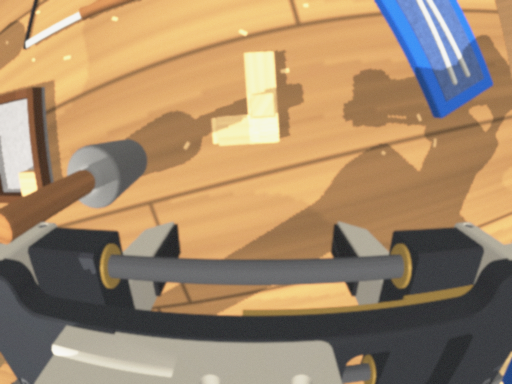

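The wrist view shows the L at about (250,110) and the mallet at (110,170). I'll zoom in and fit the pose.

```bash
cat > zoom.py <<'E'
import sys,cv2
n,x0,x1,y0,y1=sys.argv[1],*map(int,sys.argv[2:6]); s=min(790/(x1-x0),590/(y1-y0))
im=cv2.imread(f'pics/{n}.png')[y0:y1,x0:x1]
lab=cv2.cvtColor(im,cv2.COLOR_BGR2LAB); lab[:,:,0]=cv2.createCLAHE(2.5,(2,2)).apply(lab[:,:,0]); im=cv2.cvtColor(lab,cv2.COLOR_LAB2BGR)
cv2.imwrite(f'pics/{n}_z.png',cv2.resize(im,None,fx=s,fy=s,interpolation=cv2.INTER_CUBIC)); print(s)
E
python3 zoom.py wL 200 310 40 160
```

```text
4.916666666666667
```

View pics/wL_z.png

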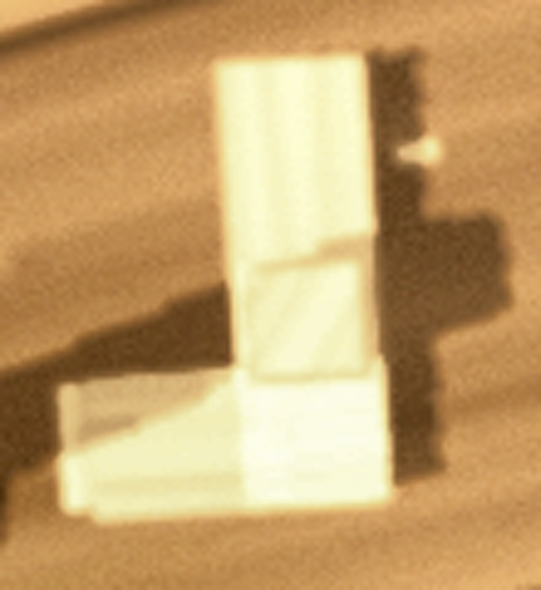

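```bash
cat > ef.py <<'E'
from st import *
import pickle
def edgefit(n,name,p0,px=None,idx=None,fish=True,rng=(5,3,2,2),z0=0,polys=None,s=5,crop=None,tilt=None):
    o,k=pickle.load(open(f'pics/{n}.pkl','rb')); im=cv2.imread(f'pics/{n}.png')
    g=cv2.GaussianBlur(im.astype(np.float32),(0,0),.8)
    p=np.array(p0,float)
    if px is not None:
        p,e=fit(k,[M[name][0][i] for i in idx],px,p,fish); print('clicks',p.round(4),np.degrees(p[2]).round(2),'rms',round(e,2))
    for w in rng:
        P3=[];Q=[];N=[];W=[]
        for pi,poly in enumerate(M[name]):
            if polys is not None and pi not in polys: continue
            P=np.array(poly,float)
            for i in range(len(P)):
                a,b=P[i],P[(i+1)%len(P)]
                t=np.linspace(.1,.9,15)[:,None]; pts=a+(b-a)*t
                q=proj(k,T(p,pts),fish); d=q[-1]-q[0]; nn=np.array([-d[1],d[0]])/np.linalg.norm(d)
                ss=np.arange(-w,w+.01,.25)
                S=q[:,None]+nn*ss[None,:,None]
                v=cv2.remap(g,S[...,0].astype(np.float32),S[...,1].astype(np.float32),cv2.INTER_LINEAR)
                # average over neighbours along the edge
                v=cv2.blur(v,(1,5))
                gr=np.linalg.norm(np.gradient(v,axis=1),axis=2)
                gr=gr*np.exp(-.5*(ss/w)**2)
                j=gr.argmax(1)
                for m in range(len(pts)):
                    if gr[m,j[m]]>1.0 and 0<j[m]<len(ss)-1:
                        y0,y1,y2=gr[m,j[m]-1:j[m]+2]; off=ss[j[m]]+.25*.5*(y0-y2)/(y0-2*y1+y2-1e-9)
                        P3.append(pts[m]);Q.append(q[m]+nn*off);N.append(nn);W.append(1)
        P3=np.array(P3);Q=np.array(Q);N=np.array(N)
        f=lambda x:((proj(k,T(x,P3),fish)-Q)*N).sum(1)
        r=least_squares(f,p,loss='soft_l1',f_scale=.5); p=r.x
    print(name,p.round(4),'yaw',np.degrees(p[2]).round(2),'n',len(P3),'rms',np.sqrt(np.median(r.fun**2)).round(2))
    Rm=Rt(o); b=np.array([p[0],p[1],0])-o['tool_pos']; print('in tool y,z:',(Rm.T@b)[1:].round(4),'phi',round(phi(o),2))
    if crop:
        x0,x1,y0,y1=crop; sc=min(790/(x1-x0),590/(y1-y0)); big=cv2.resize(im[y0:y1,x0:x1],None,fx=sc,fy=sc,interpolation=cv2.INTER_CUBIC)
        draw(big,k,name,p,fish,sc,(x0,y0)); cv2.imwrite(f'pics/{n}_ov.png',big)
    return p
E
python3 - <<'E'
from ef import *
s=4.917; px=[(x/s+200-.4,y/s+40-.4) for x,y in((217,62),(362,57),(388,500),(98,512),(235,370))]
edgefit('wL','ell',(.506,-.3925,-.2),px,[2,1,0,5,3],crop=(200,310,40,160))
E
```

```text
clicks [ 0.5073 -0.3965 -0.1886] -10.81 rms 0.48
ell [ 0.5068 -0.3949 -0.2103] yaw -12.05 n 141 rms 0.31
in tool y,z: [ 0.0066 -0.0766] phi -104.34
```

View pics/wL_ov.png

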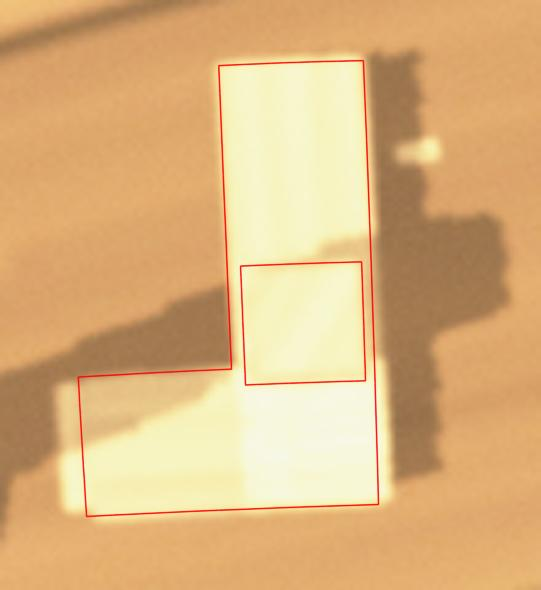

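```bash
python3 - <<'E'
from ef import *
s=4.917; px=[(x/s+200-.4,y/s+40-.4) for x,y in((217,62),(362,57),(390,500),(98,512),(235,370))]
p0=(.5073,-.3965,-.1886)
edgefit('wL','ell',p0,rng=(2.5,2,2,1.5,1.5),polys=[0])
edgefit('wL','ell',p0,rng=(2.5,2,2,1.5,1.5),crop=(200,310,40,160))
E
```

```text
ell [ 0.5073 -0.3962 -0.1864] yaw -10.68 n 79 rms 0.29
in tool y,z: [ 0.0077 -0.0773] phi -104.34
ell [ 0.5069 -0.395  -0.2085] yaw -11.94 n 140 rms 0.24
in tool y,z: [ 0.0067 -0.0766] phi -104.34
```

View pics/wL_ov.png

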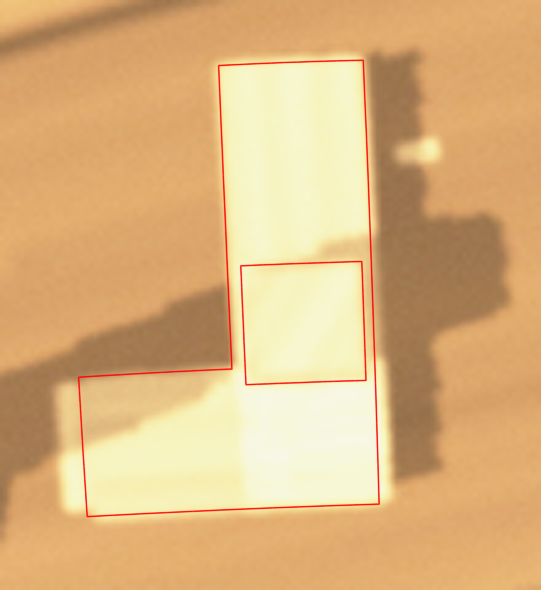

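```bash
python3 -c "
from st import *
plan([.5071,-.3957,.09],-101.2,7)"
```

```text
pos [ 0.4353 -0.3714  0.2473] phi -104.37 tilt 0.49 d [ 0.0718 -0.0243 -0.1573] dphi 3.17 rows>=3.9
[0.0224,0.0010,-0.0109,-0.45]
[0.0224,0.0010,-0.0109,-0.45]
[0.0224,0.0011,-0.0109,-0.45]
[0.0224,0.0012,-0.0109,-0.45]
[0.0224,0.0013,-0.0109,-0.45]
[0.0224,0.0014,-0.0109,-0.45]
[0.0224,0.0015,-0.0109,-0.45]
```

Call:
play_rows:
  moves:
    - [[0.0224, 0.001, -0.0109, -0.45, 1], [0.0224, 0.001, -0.0109, -0.45, 1], [0.0224, 0.0011, -0.0109, -0.45, 1], [0.0224, 0.0012, -0.0109, -0.45, 1], [0.0224, 0.0013, -0.0109, -0.45, 1], [0.0224, 0.0014, -0.0109, -0.45, 1], [0.0224, 0.0015, -0.0109, -0.45, 1], [0, 0, 0, 0, 1], [0, 0, 0, 0, 1], [0, 0, 0, 0, 1]]

```text
time: 2.2
tool_pos: [0.499, -0.4044, 0.0859]
tool_rot: [-0.512, 1.562, 2.43]
contact_force: [0.4, -0.1, 0.0]
opening: 0.0919
```

```bash
python3 -c "
from st import *
plan([.5071,-.3957,.029],-101.2,5)"; python3 snap.py wL2
```

```text
pos [ 0.499  -0.4044  0.0859] phi -101.42 tilt 0.51 d [ 0.0081  0.0087 -0.0569] dphi 0.22 rows>=1.3
[0.0114,-0.0020,-0.0013,-0.04]
[0.0114,-0.0020,-0.0013,-0.04]
[0.0114,-0.0020,-0.0013,-0.04]
[0.0114,-0.0020,-0.0013,-0.04]
[0.0114,-0.0020,-0.0013,-0.04]
2.2 [ 0.499  -0.4044  0.0859] -101.42 [ 0.38 -0.14  0.03] 0.0918924892143912 0.016692844495153333
```

View pics/wL2.png

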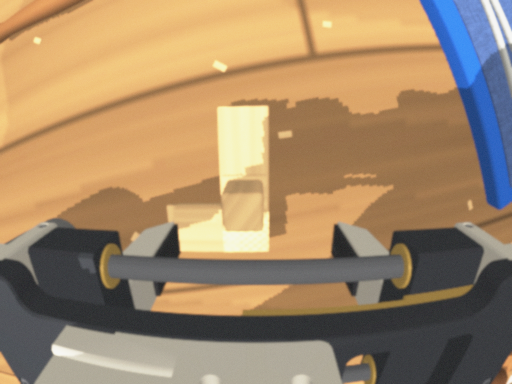

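The boss at (243,205) sits between the open fingers. I'll correct the position while descending.

Call:
play_rows:
  moves:
    - [[0.0, -0.005, -0.003, 0, 1], [0, -0.005, -0.0035, 0, 1], [0.012, 0, 0, 0, 1], [0.012, 0, 0, 0, 1], [0.012, 0, 0, 0, 1], [0.012, 0, 0, 0, 1], [0.004, 0, 0, 0, 1], [0, 0, 0, 0, 1], [0, 0, 0, 0, 1], [0, 0, 0, 0, 1]]

```text
time: 3.25
tool_pos: [0.5079, -0.3953, 0.0318]
tool_rot: [-0.445, 1.565, 2.497]
contact_force: [0.5, 0.4, 0.2]
opening: 0.0918
```

```bash
python3 -c "
from st import *
plan([.5071,-.3957,.029],-101.2,2)"; python3 snap.py wL3
```

```text
pos [ 0.5079 -0.3953  0.0318] phi -101.41 tilt 0.32 d [-0.0008 -0.0004 -0.0028] dphi 0.21 rows>=0.1
[0.0014,0.0003,0.0003,-0.11]
[0.0014,0.0003,0.0003,-0.11]
3.25 [ 0.5079 -0.3953  0.0318] -101.41 [0.54 0.43 0.2 ] 0.09181164659177227 0.0024437840845897016
```

View pics/wL3.png

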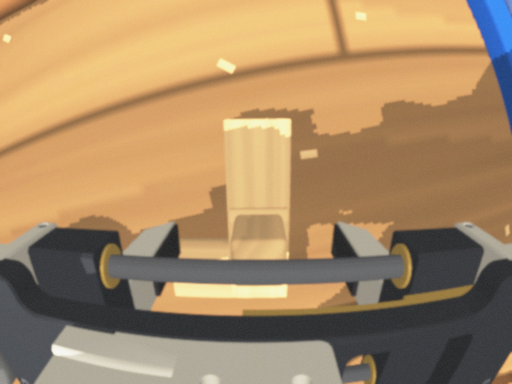

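The boss is centred between the fingers at column 258. I'll lower 2.5 mm and close.

Call:
play_rows:
  moves:
    - [[0.0025, 0.0006, 0.0006, -0.2, 1], [0, 0, 0, 0, 1], [0, 0, 0, 0, -1], [0, 0, 0, 0, -1], [0, 0, 0, 0, -1], [0, 0, 0, 0, -1], [0, 0, 0, 0, -1], [0, 0, 0, 0, -1], [0, 0, 0, 0, -1], [0, 0, 0, 0, -1]]
  grip_force: 40

```text
time: 4.3
tool_pos: [0.5078, -0.3965, 0.0309]
tool_rot: [-0.263, 1.568, 2.683]
contact_force: [-0.0, -1.2, -0.6]
opening: 0.0325
```

```bash
python3 snap.py wL4; python3 -c "
from st import *
o=robot.observe();print(o['tool_pos'])
plan([.508,-.395,.22],-101.2,5)"
```

```text
4.3 [ 0.5078 -0.3965  0.0309] -101.19 [-0.01 -1.19 -0.61] 0.03247450630686877 0.0014597549044607064
[ 0.50779797 -0.39654522  0.03092645]
pos [ 0.5078 -0.3965  0.0309] phi -101.20 tilt 0.13 d [0.0002 0.0015 0.1891] dphi -0.00 rows>=4.2
[-0.0378,-0.0003,0.0001,0.00]
[-0.0378,-0.0003,0.0001,0.00]
[-0.0378,-0.0003,0.0001,0.00]
[-0.0378,-0.0003,0.0001,0.00]
[-0.0378,-0.0003,0.0001,0.00]
```

View pics/wL4.png

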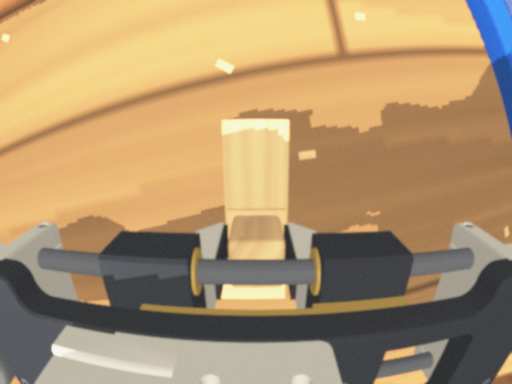

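The fingers are nearly closed, with a 32 mm opening. Two more rows will finish it, then I'll lift.

Call:
play_rows:
  moves:
    - [[0, 0, 0, 0, -1], [0, 0, 0, 0, -1], [0, 0, 0, 0, -1], [0, 0, 0, 0, -1], [-0.02, 0, 0, 0, -1], [-0.035, 0, 0, 0, -1], [-0.035, 0, 0, 0, -1], [-0.035, 0, 0, 0, -1], [-0.03, 0, 0, 0, -1], [0, 0, 0, 0, -1]]
  grip_force: 40

```text
time: 5.35
tool_pos: [0.5071, -0.3957, 0.1887]
tool_rot: [-0.51, 1.562, 2.436]
contact_force: [0.1, -0.8, -0.7]
opening: 0.0275
```

```bash
python3 snap.py wL5
```

```text
5.35 [ 0.5071 -0.3957  0.1887] -101.2 [ 0.14 -0.76 -0.72] 0.02752096501339828 0.06073946330798964
```

View pics/wL5.png

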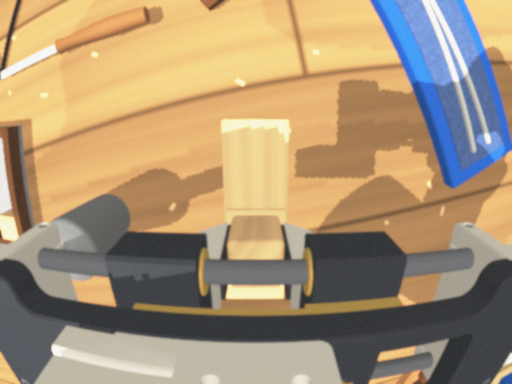

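Lifted and holding the block (27.5 mm opening). I'll route around the outer side of the mallet while rotating.

```bash
python3 -c "
from st import *
plan([.675,-.20,.20],-29,9)"
```

```text
pos [ 0.5063 -0.3949  0.1861] phi -101.20 tilt 0.74 d [0.1687 0.1949 0.0139] dphi 72.20 rows>=8.6
[-0.0015,-0.0249,-0.0142,-8.02]
[-0.0015,-0.0227,-0.0175,-8.02]
[-0.0015,-0.0200,-0.0205,-8.02]
[-0.0015,-0.0170,-0.0231,-8.02]
[-0.0015,-0.0136,-0.0252,-8.02]
[-0.0015,-0.0099,-0.0269,-8.02]
[-0.0015,-0.0061,-0.0280,-8.02]
[-0.0015,-0.0021,-0.0286,-8.02]
[-0.0015,0.0019,-0.0286,-8.02]
```

Call:
play_rows:
  moves:
    - [[-0.0015, -0.0249, -0.0142, -8, -1], [-0.0015, -0.0227, -0.0175, -8, -1], [-0.0015, -0.02, -0.0205, -8, -1], [-0.0015, -0.017, -0.0231, -8, -1], [-0.0015, -0.0136, -0.0252, -8, -1], [-0.0015, -0.0099, -0.0269, -8, -1], [-0.0015, -0.0061, -0.028, -8, -1], [-0.0015, -0.0021, -0.0286, -8, -1], [-0.0015, 0.0019, -0.0286, -8, -1], [0, 0, 0, -2, -1]]

```text
time: 6.4
tool_pos: [0.6699, -0.1863, 0.1761]
tool_rot: [-1.727, 1.524, 2.56]
contact_force: [0.0, 0.4, -1.1]
opening: 0.0273
```

```bash
python3 -c "
from st import *
plan([.615,.055,.15],76.1,14)"
```

```text
pos [ 0.6699 -0.1863  0.1761] phi -24.34 tilt 2.70 d [-0.0549  0.2413 -0.0261] dphi 100.44 rows>=12.0
[0.0025,-0.0106,-0.0141,-7.17]
[0.0025,-0.0087,-0.0153,-7.17]
[0.0025,-0.0068,-0.0163,-7.17]
[0.0025,-0.0047,-0.0170,-7.17]
[0.0025,-0.0025,-0.0174,-7.17]
[0.0025,-0.0003,-0.0176,-7.17]
[0.0025,0.0019,-0.0175,-7.17]
[0.0025,0.0040,-0.0171,-7.17]
[0.0025,0.0061,-0.0165,-7.17]
[0.0025,0.0082,-0.0156,-7.17]
[0.0025,0.0100,-0.0145,-7.17]
[0.0025,0.0118,-0.0131,-7.17]
[0.0025,0.0133,-0.0115,-7.17]
[0.0025,0.0147,-0.0098,-7.17]
```

```bash
cat >> st.py <<'E'
def tilt(o=None):
    o=o or robot.observe(); q=o['qpos']; a=Rt(o)[:,0]; u=np.array([np.cos(q[0]),np.sin(q[0])]); v=np.array([-u[1],u[0]])
    print('sum-pi %.2f deg q4 %.2f | tilt radial %.2f tangential %.2f deg (tool x leaning outward/left +) ; q6 %.1f'%(np.degrees(q[1]+q[2]+q[4]-np.pi),np.degrees(q[3]),np.degrees(a[:2]@u),np.degrees(a[:2]@v),np.degrees(q[5])))
E
python3 -c "
from st import *
tilt()"
```

```text
sum-pi 2.65 deg q4 0.53 | tilt radial -2.64 tangential 0.52 deg (tool x leaning outward/left +) ; q6 2.2
```

Call:
play_rows:
  moves:
    - [[0, -0.0106, -0.0141, -7.2, -1], [0, -0.0087, -0.0153, -7.2, -1], [0, -0.0068, -0.0163, -7.2, -1], [0, -0.0047, -0.017, -7.2, -1], [0, -0.0025, -0.0174, -7.2, -1], [0, -0.0003, -0.0176, -7.2, -1], [0, 0.0019, -0.0175, -7.2, -1], [0, 0.004, -0.0171, -7.2, -1], [0, 0.0061, -0.0165, -7.2, -1], [0, 0.0082, -0.0156, -7.2, -1]]

```text
time: 7.4
tool_pos: [0.6167, -0.0074, 0.1571]
tool_rot: [-2.88, 1.485, 2.714]
contact_force: [0.4, 1.0, -0.8]
opening: 0.0277
```

```bash
python3 -c "
from st import *
tilt()
plan([.615,.055,.15],76.1,4)"
```

```text
sum-pi 4.72 deg q4 1.39 | tilt radial -4.71 tangential 1.35 deg (tool x leaning outward/left +) ; q6 -59.4
pos [ 0.6167 -0.0074  0.1571] phi 50.56 tilt 4.91 d [-0.0017  0.0624 -0.0071] dphi 25.54 rows>=3.0
[0.0024,0.0118,-0.0101,-6.39]
[0.0024,0.0129,-0.0087,-6.39]
[0.0024,0.0137,-0.0072,-6.39]
[0.0024,0.0145,-0.0057,-6.39]
```

```bash
python3 -c "
from st import *
import pickle
for n in 'wL wL2 wL3 wL4 wL5'.split():
    o,k=pickle.load(open(f'pics/{n}.pkl','rb')); print(n,end=' ');tilt(o)
o=robot.observe();print(o['qvel'],o['time'])"
```

```text
wL sum-pi 0.48 deg q4 0.08 | tilt radial -0.48 tangential 0.08 deg (tool x leaning outward/left +) ; q6 56.1
wL2 sum-pi 0.51 deg q4 -0.05 | tilt radial -0.51 tangential -0.04 deg (tool x leaning outward/left +) ; q6 55.6
wL3 sum-pi 0.32 deg q4 -0.05 | tilt radial -0.32 tangential -0.04 deg (tool x leaning outward/left +) ; q6 56.7
wL4 sum-pi 0.13 deg q4 -0.05 | tilt radial -0.13 tangential -0.04 deg (tool x leaning outward/left +) ; q6 56.4
wL5 sum-pi 0.52 deg q4 -0.04 | tilt radial -0.52 tangential -0.04 deg (tool x leaning outward/left +) ; q6 56.4
[ 0.26142585 -0.08773786  0.20308749  0.02117484 -0.08766756 -1.04838707] 7.4
```

Call:
play_rows:
  moves:
    - [[0, 0, 0, 0, -1], [0, 0, 0, 0, -1], [0, 0.0118, -0.0101, -6.4, -1], [0, 0.0129, -0.0087, -6.4, -1], [0, 0.0137, -0.0072, -6.4, -1], [0, 0.0145, -0.0057, -6.4, -1], [0, 0, 0, 0, -1], [0, 0, 0, 0, -1], [0, 0, 0, 0, -1], [0, 0, 0, 0, -1]]

```text
time: 8.4
tool_pos: [0.6133, 0.05, 0.1494]
tool_rot: [3.035, 1.472, 2.779]
contact_force: [-0.4, 0.6, -1.0]
opening: 0.0281
```

```bash
python3 -c "
from st import *
tilt()
plan([.615,.055,.15],76.1,4)"; python3 snap.py wH1
```

```text
sum-pi 5.41 deg q4 1.74 | tilt radial -5.39 tangential 1.69 deg (tool x leaning outward/left +) ; q6 -79.2
pos [0.6133 0.05   0.1494] phi 75.32 tilt 5.66 d [0.0017 0.005  0.0006] dphi 0.78 rows>=0.1
[-0.0002,0.0013,0.0001,-0.19]
[-0.0002,0.0013,0.0001,-0.19]
[-0.0002,0.0013,0.0001,-0.19]
[-0.0002,0.0013,0.0001,-0.19]
8.4 [0.6133 0.05   0.1494] 75.32 [-0.41  0.6  -1.03] 0.028066123185513502 0.017522448930770047
```

View pics/wH1.png

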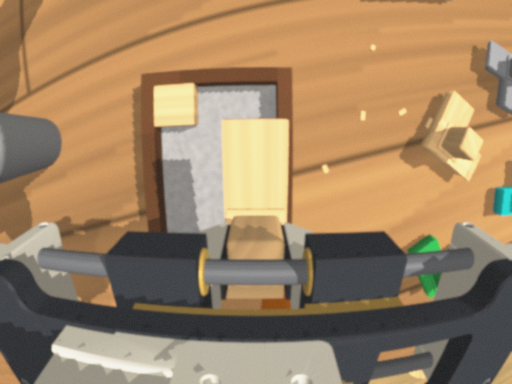

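```bash
python3 -c "
from st import *
import pickle
for n in 'wL wL2 wL3 wL4 wL5 wH1'.split():
    o,k=pickle.load(open(f'pics/{n}.pkl','rb')); print(n,o['time'],np.degrees(o['qpos']).round(2),o['joint_efforts'].round(1))
o=robot.observe();print(o['time'],np.degrees(o['qpos']).round(2),np.degrees(o['qvel']).round(2)) "
```

```text
wL 1.15 [-48.17  24.08  77.18   0.08  79.22  56.15] [  0.8 -48.3 -25.8   0.2  -0.    0.1]
wL2 2.2 [-4.583e+01  3.937e+01  7.699e+01 -5.000e-02  6.415e+01  5.561e+01] [  0.1 -56.9 -22.3   0.1  -0.   -0. ]
wL3 3.25 [-4.469e+01  4.304e+01  7.942e+01 -5.000e-02  5.786e+01  5.675e+01] [  0.  -58.3 -20.6   0.1  -0.   -0. ]
wL4 4.3 [-4.477e+01  4.308e+01  7.952e+01 -5.000e-02  5.754e+01  5.645e+01] [ -0.  -58.7 -20.7   0.1  -0.   -0. ]
wL5 5.35 [-4.477e+01  3.411e+01  6.963e+01 -4.000e-02  7.678e+01  5.644e+01] [ -0.  -55.4 -24.7   0.1   0.7  -0. ]
wH1 8.4 [ -3.35  35.73  73.33   1.74  76.35 -79.19] [  0.3 -56.6 -23.8   0.1   0.6   0. ]
8.45 [ -3.36  35.73  73.33   1.73  76.35 -79.21] [ 0.26 -0.14  0.01  0.12  0.11 -0.74]
```

The frame, the glued block at (175,105) and the held L over the recess are all visible. The tool is leaning about 5.4°, so I'll do the small lateral correction and check whether the lean grows with each row.

Call:
play_rows:
  moves:
    - [[0, 0.0013, 0, -0.2, -1], [0, 0.0013, 0, -0.2, -1], [0, 0.0013, 0, -0.2, -1], [0, 0.0013, 0, -0.2, -1], [0, 0, 0, 0, -1], [0, 0, 0, 0, -1], [0, 0, 0, 0, -1], [0, 0, 0, 0, -1], [0, 0, 0, 0, -1], [0, 0, 0, 0, -1]]

```text
time: 9.45
tool_pos: [0.6148, 0.0545, 0.1497]
tool_rot: [3.022, 1.473, 2.779]
contact_force: [-0.7, -0.4, -1.5]
opening: 0.0277
```

```bash
python3 -c "
from st import *
tilt(); tilt()
plan([.615,.055,.15],76.1,4)"; python3 zoom.py wH1 130 300 60 240
```

```text
sum-pi 5.36 deg q4 1.77 | tilt radial -5.35 tangential 1.72 deg (tool x leaning outward/left +) ; q6 -79.5
sum-pi 5.36 deg q4 1.77 | tilt radial -5.35 tangential 1.72 deg (tool x leaning outward/left +) ; q6 -79.5
pos [0.6148 0.0545 0.1497] phi 76.02 tilt 5.63 d [0.0002 0.0005 0.0003] dphi 0.08 rows>=0.0
[-0.0001,0.0001,0.0000,-0.02]
[-0.0001,0.0001,0.0000,-0.02]
[-0.0001,0.0001,0.0000,-0.02]
[-0.0001,0.0001,0.0000,-0.02]
3.2777777777777777
```

View pics/wH1_z.png

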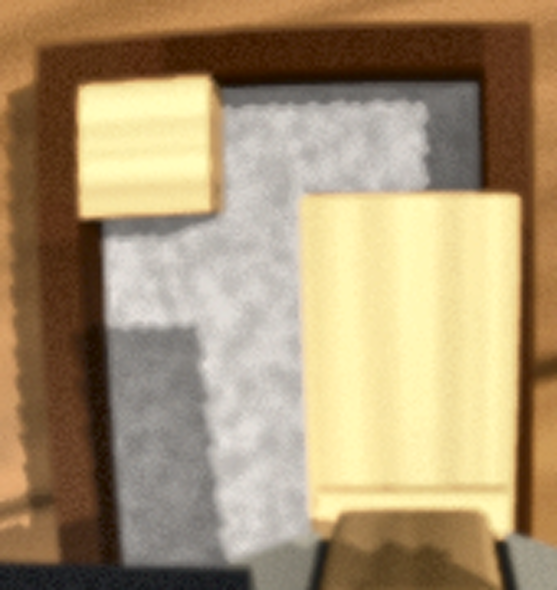

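```bash
sed -i 's/                for m in range(len(pts)):/                for m in range(len(pts)):\n                    if mask is not None and not mask(*q[m]): continue/; s/tilt=None):/mask=None):/' ef.py
python3 - <<'E'
from ef import *
mk=lambda c,r: r<222 and not(c>212 and c<300 and r>112 and c<287)
for polys in (None,[0],[2]):
  p=edgefit('wH1','frame',(.5731,.022,2.8994),mask=mk,rng=(6,4,3,2,2,2),polys=polys,crop=(120,320,50,240))
E
```

```text
frame [0.5723 0.0222 2.896 ] yaw 165.93 n 132 rms 0.2
in tool y,z: [-0.0389 -0.0178] phi 75.32
frame [0.5724 0.0223 2.8973] yaw 166.01 n 41 rms 0.09
in tool y,z: [-0.0387 -0.0177] phi 75.32
frame [0.5724 0.022  2.8923] yaw 165.72 n 60 rms 0.26
in tool y,z: [-0.039  -0.0177] phi 75.32
```

View pics/wH1_ov.png

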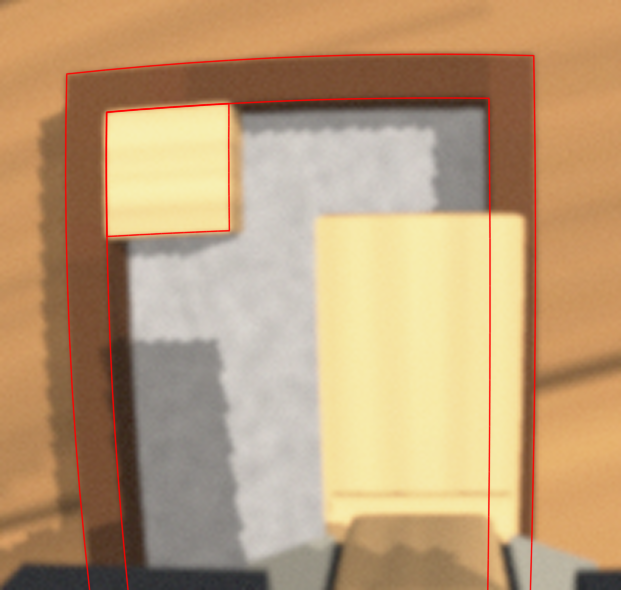

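```bash
cat > held.py <<'E'
from ef import *
def held(n,corn,h=.0309,f=lambda P:np.c_[-P[:,1],-P[:,0]]):
    # corn: list of (block xyz mm, pixel)
    o,k=pickle.load(open(f'pics/{n}.pkl','rb')); Rm=Rt(o)
    P=np.array([c[0] for c in corn],float)/1000; px=np.array([c[1] for c in corn],float)
    def w(v):
        t=f(P); c,s=np.cos(v[2]),np.sin(v[2]); t=np.c_[c*t[:,0]-s*t[:,1],s*t[:,0]+c*t[:,1]]+v[:2]
        return o['tool_pos']+np.c_[h-P[:,2],t]@Rm.T
    r=least_squares(lambda v:(proj(k,w(v),True)-px).ravel(),[0,0,0]); print('ey,ez mm',(r.x[:2]*1000).round(2),'rot deg',np.degrees(r.x[2]).round(2),'res px',r.fun.round(2))
E
python3 - <<'E'
from held import *
s=3.105;q=lambda x,y:(x/s+120-.34,y/s+50-.34)
held('wH1',[((68.5,18.5,24),q(316.5,216)),((68.5,-18.5,24),q(525,214))])
s=2.0
E
python3 zoom.py wL5 210 300 110 240
```

```text
ey,ez mm [ 0.9  -0.79] rot deg -0.6 res px [ 0.23 -0.01 -0.23 -0.  ]
4.538461538461538
```

View pics/wL5_z.png

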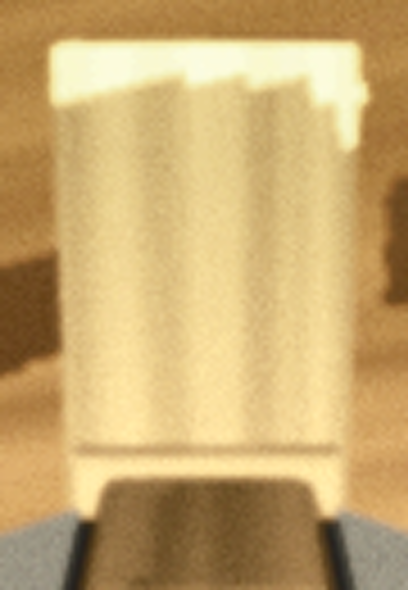

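```bash
cat >> st.py <<'E'
FR=np.array([.5724,.0222,np.radians(165.95)])
HOME={'ell':(-30,-40),'tee':(-20,40),'corner':(52,-4)}
def target(name,z,ey=0,ez=0,ph=None,o=None):
    o=o or robot.observe(); h=T(FR,[(*HOME[name],0)])[0]; Rm=Rt(o); 
    off=Rm@np.array([-.019,ey,ez]); g=np.array([h[0]-off[0],h[1]-off[1],z]); print('home',h[:2].round(4),'grasp pt now',(o['tool_pos']+off).round(4),'target',g.round(4)); return g
E
python3 -c "
from st import *
plan(target('ell',.049,.0005,-.0008),75.95,8)"
```

```text
home [0.6112 0.0537] grasp pt now [0.6159 0.0545 0.1687] target [0.6101 0.0537 0.049 ]
pos [0.6148 0.0545 0.1497] phi 76.02 tilt 5.63 d [-0.0047 -0.0008 -0.1007] dphi -0.07 rows>=2.2
[0.0126,-0.0004,0.0007,0.01]
[0.0126,-0.0004,0.0007,0.01]
[0.0126,-0.0004,0.0007,0.01]
[0.0126,-0.0004,0.0007,0.01]
[0.0126,-0.0004,0.0007,0.01]
[0.0126,-0.0004,0.0007,0.01]
[0.0126,-0.0004,0.0007,0.01]
[0.0126,-0.0004,0.0007,0.01]
```

Call:
play_rows:
  moves:
    - [[0.0124, -0.0004, 0.0007, 0, -1], [0.0124, -0.0004, 0.0007, 0, -1], [0.0124, -0.0004, 0.0007, 0, -1], [0.0124, -0.0004, 0.0007, 0, -1], [0.0124, -0.0004, 0.0007, 0, -1], [0.0124, -0.0004, 0.0007, 0, -1], [0, 0, 0, 0, -1], [0, 0, 0, 0, -1], [0, 0, 0, 0, -1], [0, 0, 0, 0, -1]]
  grip_force: 20

```text
time: 10.45
tool_pos: [0.6103, 0.0536, 0.0668]
tool_rot: [3.031, 1.47, 2.788]
contact_force: [-0.4, 0.2, -1.6]
opening: 0.0279
```

```bash
python3 snap.py wH2; python3 -c "
from st import *
tilt()
plan(target('ell',.049,.0005,-.0008),75.95,5)"
```

```text
10.45 [0.6103 0.0536 0.0668] 76.01 [-0.38  0.2  -1.59] 0.027886781792555562 0.006063491687522399
sum-pi 5.53 deg q4 1.87 | tilt radial -5.51 tangential 1.71 deg (tool x leaning outward/left +) ; q6 -79.9
home [0.6112 0.0537] grasp pt now [0.6115 0.0536 0.0859] target [0.6101 0.0537 0.049 ]
pos [0.6103 0.0536 0.0669] phi 76.01 tilt 5.78 d [-0.0002  0.0001 -0.0179] dphi -0.06 rows>=0.4
[0.0036,-0.0000,0.0003,0.01]
[0.0036,-0.0000,0.0003,0.01]
[0.0036,-0.0000,0.0003,0.01]
[0.0036,-0.0000,0.0003,0.01]
[0.0036,-0.0000,0.0003,0.01]
```

View pics/wH2.png

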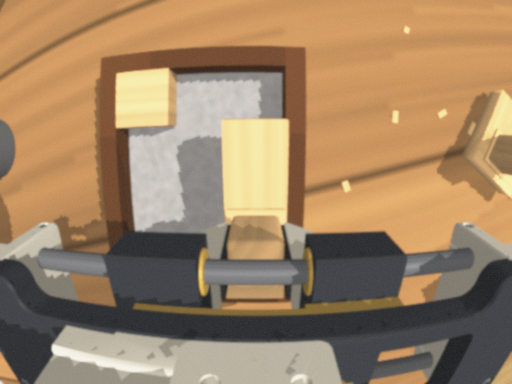

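The block lines up with the slot. The tool leans 1.7° toward the -y wall, so I'll bias 1.2 mm away from that wall while entering.

Call:
play_rows:
  moves:
    - [[0, -0.0012, 0, 0, -1], [0.0036, 0, 0.0003, 0, -1], [0.0036, 0, 0.0003, 0, -1], [0.0036, 0, 0.0003, 0, -1], [0.0036, 0, 0.0003, 0, -1], [0.003, 0, 0.0003, 0, -1], [0, 0, 0, 0, -1], [0, 0, 0, 0, -1], [0, 0, 0, 0, -1], [0, 0, 0, 0, -1]]
  grip_force: 20

```text
time: 11.5
tool_pos: [0.6103, 0.0526, 0.0488]
tool_rot: [3.025, 1.472, 2.782]
contact_force: [-0.5, 0.7, -0.6]
opening: 0.0282
```

```bash
python3 snap.py wH3; python3 -c "
from st import *
tilt()
plan(target('ell',.039,.0005,-.0008),75.95,5)"
```

```text
11.5 [0.6103 0.0526 0.0488] 76.02 [-0.52  0.67 -0.62] 0.02815286771321555 0.00242441261909289
sum-pi 5.43 deg q4 1.89 | tilt radial -5.40 tangential 1.70 deg (tool x leaning outward/left +) ; q6 -80.1
home [0.6112 0.0537] grasp pt now [0.6115 0.0526 0.0678] target [0.6101 0.0537 0.039 ]
pos [0.6104 0.0526 0.0488] phi 76.02 tilt 5.67 d [-0.0003  0.0011 -0.0098] dphi -0.07 rows>=0.2
[0.0020,0.0002,0.0001,0.01]
[0.0020,0.0002,0.0001,0.01]
[0.0020,0.0002,0.0001,0.01]
[0.0020,0.0002,0.0001,0.01]
[0.0020,0.0002,0.0001,0.01]
```

View pics/wH3.png

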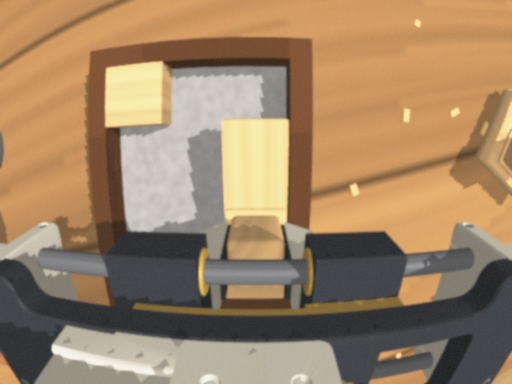

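It's inside the recess with no contact so far. I'll keep going down gently onto the floor.

Call:
play_rows:
  moves:
    - [[0.002, 0, 0, 0, -1], [0.002, 0, 0, 0, -1], [0.002, 0, 0, 0, -1], [0.002, 0, 0, 0, -1], [0.002, 0, 0, 0, -1], [0.002, 0, 0, 0, -1], [0.002, 0, 0, 0, -1], [0, 0, 0, 0, -1], [0, 0, 0, 0, -1], [0, 0, 0, 0, -1]]
  grip_force: 20

```text
time: 12.55
tool_pos: [0.6098, 0.0541, 0.0392]
tool_rot: [3.01, 1.476, 2.767]
contact_force: [-0.2, 1.1, 0.4]
opening: 0.028
```

```bash
python3 snap.py wH4; python3 snap.py sH4 side;  python3 zoom.py sH4 180 330 150 270; python3 -c "
from st import *
tilt()
plan(target('ell',.039,.0005,-.0008),75.95,5)"
```

```text
12.55 [0.6098 0.0541 0.0392] 76.04 [-0.23  1.11  0.4 ] 0.027986504020906907 0.003389209487257538
12.6 [0.6098 0.0541 0.0392] 76.05 [-0.68  1.12  0.32] 0.027837446369690398 0.0025191791632496246
4.916666666666667
sum-pi 5.19 deg q4 1.94 | tilt radial -5.17 tangential 1.73 deg (tool x leaning outward/left +) ; q6 -80.0
home [0.6112 0.0537] grasp pt now [0.6108 0.0541 0.0582] target [0.6102 0.0537 0.039 ]
pos [0.6098 0.0541 0.0392] phi 76.04 tilt 5.46 d [ 0.0004 -0.0004 -0.0002] dphi -0.09 rows>=0.0
[0.0000,-0.0001,0.0001,0.02]
[0.0000,-0.0001,0.0001,0.02]
[0.0000,-0.0001,0.0001,0.02]
[0.0000,-0.0001,0.0001,0.02]
[0.0000,-0.0001,0.0001,0.02]
```

View pics/wH4.png

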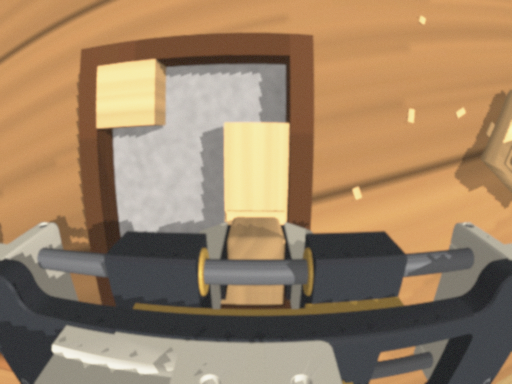

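View pics/sH4_z.png

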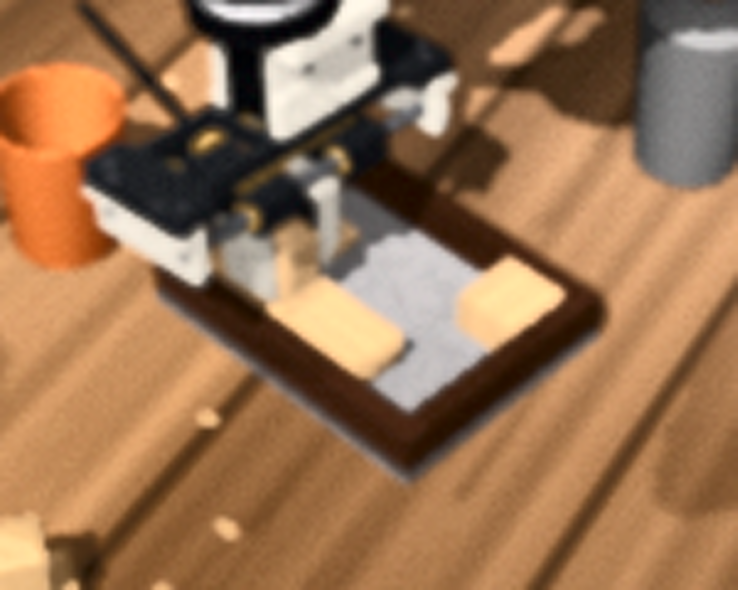

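The L is down at its outer edge with the long limb slightly raised. I'll press a little, then release.

Call:
play_rows:
  moves:
    - [[0.0015, 0, 0, 0, -1], [0.0015, 0, 0, 0, -1], [0.001, 0, 0, 0, -1], [0, 0, 0, 0, -0.1], [0, 0, 0, 0, 0.1], [0, 0, 0, 0, 0.1], [0, 0, 0, 0, 0.1], [0, 0, 0, 0, 0.1], [0, 0, 0, 0, 0.1], [0, 0, 0, 0, 0.1]]
  grip_force: 20

```text
time: 13.65
tool_pos: [0.6099, 0.0543, 0.0375]
tool_rot: [3.009, 1.477, 2.766]
contact_force: [0.2, -0.2, 0.7]
opening: 0.0498
```

```bash
python3 snap.py wH5;python3 -c "
from st import *
tilt()
o=robot.observe();p=o['tool_pos'];plan([p[0],p[1],.15],76,5)"
```

```text
13.65 [0.6099 0.0543 0.0375] 76.05 [ 0.17 -0.24  0.72] 0.04978023414257385 0.001924566040537664
sum-pi 5.13 deg q4 1.93 | tilt radial -5.10 tangential 1.71 deg (tool x leaning outward/left +) ; q6 -80.0
pos [0.6099 0.0543 0.0375] phi 76.05 tilt 5.39 d [0.     0.     0.1125] dphi -0.05 rows>=2.5
[-0.0224,0.0003,-0.0021,0.01]
[-0.0224,0.0003,-0.0021,0.01]
[-0.0224,0.0003,-0.0021,0.01]
[-0.0224,0.0003,-0.0021,0.01]
[-0.0224,0.0003,-0.0021,0.01]
```

View pics/wH5.png

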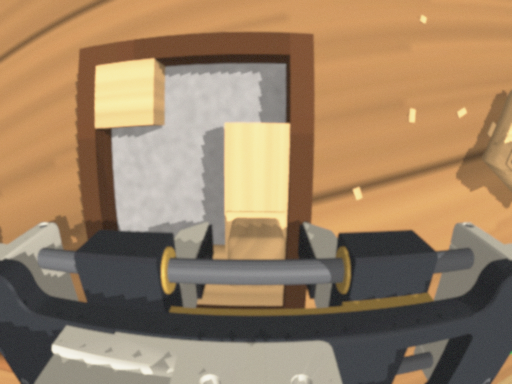

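Released. I'll lift, then head for the T while turning back.

Call:
play_rows:
  moves:
    - [[-0.015, 0.0002, -0.0014, 0, 0.1], [-0.0224, 0.0003, -0.0021, 0, 0.1], [-0.0224, 0.0003, -0.0021, 0, 0.1], [-0.0224, 0.0003, -0.0021, 0, 0.1], [-0.0224, 0.0003, -0.0021, 0, 0.1], [-0.02, 0.0003, -0.0019, 0, 0.5], [0, 0, 0, 0, 1], [0, 0, 0, 0, 1], [0, 0, 0, 4, 1], [0, 0, 0, 4, 1]]

```text
time: 14.7
tool_pos: [0.6093, 0.0545, 0.173]
tool_rot: [-3.138, 1.479, 2.759]
contact_force: [-0.6, -0.8, -0.1]
opening: 0.0859
```

```bash
python3 snap.py wH6;python3 snap.py tH6 top; python3 snap.py sH6 side;python3 zoom.py sH6 180 330 150 270; python3 -c "
from st import *
tilt()
plan([.408,.222,.2],-3,16)"
```

```text
14.7 [0.6093 0.0545 0.173 ] 67.88 [-0.61 -0.79 -0.12] 0.08594146585911121 0.7046626843534015
14.75 [0.6092 0.0545 0.1728] 67.68 [-0.3   0.59 -0.24] 0.08925807910984712 0.1435263069407413
14.8 [0.6092 0.0545 0.1728] 68.0 [0.78 0.04 0.21] 0.09076534956464428 0.07260009928035839
4.916666666666667
sum-pi 5.00 deg q4 1.74 | tilt radial -4.99 tangential 1.71 deg (tool x leaning outward/left +) ; q6 -71.5
pos [0.6094 0.0545 0.1729] phi 68.12 tilt 5.28 d [-0.2014  0.1675  0.0271] dphi -71.12 rows>=8.5
[-0.0003,0.0050,-0.0157,4.45]
[-0.0003,0.0038,-0.0160,4.45]
[-0.0003,0.0025,-0.0163,4.45]
[-0.0003,0.0013,-0.0164,4.45]
[-0.0003,0.0000,-0.0165,4.45]
[-0.0003,-0.0013,-0.0164,4.45]
[-0.0003,-0.0025,-0.0163,4.45]
[-0.0003,-0.0038,-0.0160,4.45]
[-0.0003,-0.0050,-0.0157,4.45]
[-0.0003,-0.0062,-0.0152,4.45]
[-0.0003,-0.0074,-0.0147,4.45]
[-0.0003,-0.0085,-0.0141,4.45]
[-0.0003,-0.0096,-0.0134,4.45]
[-0.0003,-0.0106,-0.0126,4.45]
[-0.0003,-0.0115,-0.0117,4.45]
[-0.0003,-0.0124,-0.0108,4.45]
```

View pics/wH6.png

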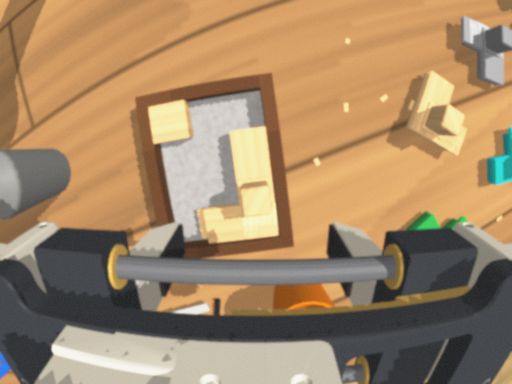

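View pics/sH6_z.png

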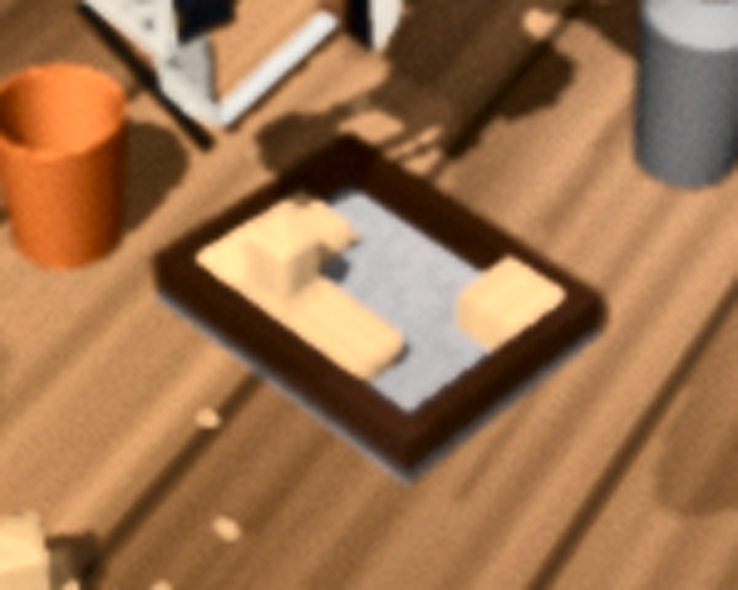

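The L lies in its recess, flush with the rim in both views. On to the T.

Call:
play_rows:
  moves:
    - [[0, 0.005, -0.0157, 4.5, 1], [0, 0.0038, -0.016, 4.5, 1], [0, 0.0025, -0.0163, 4.5, 1], [0, 0.0013, -0.0164, 4.5, 1], [0, 0, -0.0165, 4.5, 1], [0, -0.0013, -0.0164, 4.5, 1], [0, -0.0025, -0.0163, 4.5, 1], [0, -0.0038, -0.016, 4.5, 1], [0, -0.005, -0.0157, 4.5, 1], [0, -0.0062, -0.0152, 4.5, 1]]

```text
time: 15.85
tool_pos: [0.4777, 0.1622, 0.1814]
tool_rot: [-2.297, 1.469, 2.806]
contact_force: [1.3, 0.9, -0.2]
opening: 0.0918
```

```bash
python3 -c "
from st import *
tilt()
plan([.408,.222,.2],-3,7)"
```

```text
sum-pi 5.20 deg q4 2.84 | tilt radial -5.16 tangential 2.70 deg (tool x leaning outward/left +) ; q6 -15.1
pos [0.4777 0.1622 0.1814] phi 22.52 tilt 5.84 d [-0.0697  0.0598  0.0186] dphi -25.52 rows>=3.0
[-0.0014,-0.0061,-0.0118,3.65]
[-0.0014,-0.0068,-0.0114,3.65]
[-0.0014,-0.0076,-0.0110,3.65]
[-0.0014,-0.0082,-0.0104,3.65]
[-0.0014,-0.0089,-0.0099,3.65]
[-0.0014,-0.0095,-0.0093,3.65]
[-0.0014,-0.0101,-0.0087,3.65]
```

The tool lean stays near 5.5°. I'll level the tool by pressing both open fingertips gently on a clear patch of bench, with the jaw axis along the lean.

```bash
python3 -c "
from st import *
plan([.425,.185,.03],-20,10)"
```

```text
pos [0.4777 0.1622 0.1814] phi 22.52 tilt 5.84 d [-0.0527  0.0228 -0.1514] dphi -42.52 rows>=5.1
[0.0156,-0.0028,-0.0031,4.25]
[0.0156,-0.0031,-0.0029,4.25]
[0.0156,-0.0033,-0.0026,4.25]
[0.0156,-0.0034,-0.0024,4.25]
[0.0156,-0.0036,-0.0021,4.25]
[0.0156,-0.0038,-0.0018,4.25]
[0.0156,-0.0039,-0.0016,4.25]
[0.0156,-0.0040,-0.0013,4.25]
[0.0156,-0.0041,-0.0010,4.25]
[0.0156,-0.0041,-0.0007,4.25]
```

Call:
play_rows:
  moves:
    - [[0.014, -0.0028, -0.0031, 4.3, 1], [0.014, -0.0031, -0.0029, 4.3, 1], [0.014, -0.0033, -0.0026, 4.3, 1], [0.014, -0.0034, -0.0024, 4.3, 1], [0.014, -0.0036, -0.0021, 4.3, 1], [0.014, -0.0038, -0.0018, 4.3, 1], [0.014, -0.0039, -0.0016, 4.3, 1], [0.014, -0.004, -0.0013, 4.3, 1], [0.012, -0.0041, -0.001, 4.2, 1], [0, 0, 0, 0, 1]]

```text
time: 16.85
tool_pos: [0.4257, 0.1844, 0.0547]
tool_rot: [-1.588, 1.464, 2.835]
contact_force: [0.5, -0.2, -0.1]
opening: 0.092
```

```bash
python3 -c "
from st import *
tilt(); o=robot.observe(); print(Rt(o)[:,0]*57.3,o['contact_force'])
plan([.425,.185,.012],-20,10)"
```

```text
sum-pi 5.39 deg q4 3.83 | tilt radial -5.31 tangential 3.00 deg (tool x leaning outward/left +) ; q6 25.9
[ -5.81620358   1.84240753 -56.97426884] [ 0.52030406 -0.20440334 -0.11747119]
pos [0.4257 0.1844 0.0547] phi -16.57 tilt 6.11 d [-0.0007  0.0006 -0.0427] dphi -3.43 rows>=0.9
[0.0043,0.0004,-0.0000,0.34]
[0.0043,0.0004,-0.0000,0.34]
[0.0043,0.0004,-0.0000,0.34]
[0.0043,0.0004,-0.0000,0.34]
[0.0043,0.0004,-0.0000,0.34]
[0.0043,0.0004,-0.0000,0.34]
[0.0043,0.0004,-0.0000,0.34]
[0.0043,0.0004,-0.0000,0.34]
[0.0043,0.0004,-0.0001,0.34]
[0.0043,0.0004,-0.0001,0.34]
```

Call:
play_rows:
  moves:
    - [[0.0055, 0.0004, 0, 0.4, 1], [0.0055, 0.0004, 0, 0.4, 1], [0.0055, 0, 0, 0.4, 1], [0.0055, 0, 0, 0.4, 1], [0.0055, 0, 0, 0.4, 1], [0.0055, 0, 0, 0.4, 1], [0.0055, 0, 0, 0.4, 1], [0.0025, 0, 0, 0, 1], [0.0025, 0, 0, 0, 1], [0.0025, 0, 0, 0, 1]]

```text
time: 17.85
tool_pos: [0.4236, 0.1856, 0.0063]
tool_rot: [-1.557, 1.467, 2.821]
contact_force: [0.6, -0.6, -0.0]
opening: 0.092
```

```bash
python3 -c "
from st import *
tilt(); o=robot.observe(); print(Rt(o)[:,0]*57.3,o['contact_force'],o['torque'])
plan([.425,.185,.012],-20,3)"
```

```text
sum-pi 5.22 deg q4 4.30 | tilt radial -5.12 tangential 3.01 deg (tool x leaning outward/left +) ; q6 28.0
[ -5.63970319   1.87197495 -56.99104717] [ 0.64961344 -0.59737987 -0.01547025] [-0.09565372 -0.16992805 -0.00644607]
pos [0.4236 0.1856 0.0063] phi -19.17 tilt 5.95 d [ 0.0014 -0.0006  0.0057] dphi -0.83 rows>=0.1
[-0.0020,0.0003,0.0000,0.28]
[-0.0020,0.0003,0.0000,0.28]
[-0.0020,0.0003,0.0000,0.28]
```

Nearly touching. Now small pressing steps.

Call:
play_rows:
  moves:
    - [[0.0015, 0, 0, 0, 1], [0.0015, 0, 0, 0, 1], [0.0015, 0, 0, 0, 1], [0.0015, 0, 0, 0, 1], [0.0015, 0, 0, 0, 1], [0.0015, 0, 0, 0, 1], [0.0015, 0, 0, 0, 1], [0, 0, 0, 0, 1], [0, 0, 0, 0, 1], [0, 0, 0, 0, 1]]

```text
time: 18.85
tool_pos: [0.424, 0.1857, 0.0057]
tool_rot: [-1.591, 1.475, 2.788]
contact_force: [-0.4, 0.5, -1.1]
opening: 0.0919
```

```bash
python3 -c "
from st import *
tilt(); o=robot.observe(); print(Rt(o)[:,0]*57.3,o['contact_force'],o['torque'])
plan([.425,.185,.012],-20,3)"
```

```text
sum-pi 4.74 deg q4 4.27 | tilt radial -4.65 tangential 2.94 deg (tool x leaning outward/left +) ; q6 28.0
[ -5.16367267   1.90514699 -57.03504975] [-0.35986808  0.53937658 -1.10103786] [-0.02223362 -0.14660587  0.03675316]
pos [0.424  0.1857 0.0057] phi -19.08 tilt 5.51 d [ 0.001  -0.0007  0.0063] dphi -0.92 rows>=0.1
[-0.0021,0.0002,0.0001,0.31]
[-0.0021,0.0002,0.0001,0.31]
[-0.0021,0.0002,0.0001,0.31]
```

Call:
play_rows:
  moves:
    - [[0.0025, 0, 0, 0, 1], [0.0025, 0, 0, 0, 1], [0.003, 0, 0, 0, 1], [0.003, 0, 0, 0, 1], [0.003, 0, 0, 0, 1], [0.003, 0, 0, 0, 1], [0.003, 0, 0, 0, 1], [0.003, 0, 0, 0, 1], [0.003, 0, 0, 0, 1], [0.003, 0, 0, 0, 1]]

```text
time: 19.85
tool_pos: [0.4243, 0.1858, 0.0035]
tool_rot: [-1.677, 1.491, 2.705]
contact_force: [-12.6, -5.1, 38.5]
opening: 0.0918
```

```bash
python3 -c "
from st import *
tilt(); o=robot.observe(); print(Rt(o)[:,0]*57.3,o['contact_force'],o['torque'])
plan([.425,.185,.012],-20,3)"
```

```text
sum-pi 3.72 deg q4 4.14 | tilt radial -3.64 tangential 2.77 deg (tool x leaning outward/left +) ; q6 28.0
[ -4.146087     1.93489071 -57.11703914] [-12.55985431  -5.06278082  38.50291075] [-1.29706963  0.68609595 -0.26507515]
pos [0.4243 0.1858 0.0035] phi -18.93 tilt 4.58 d [ 0.0007 -0.0008  0.0085] dphi -1.07 rows>=0.2
[-0.0028,0.0001,0.0001,0.36]
[-0.0028,0.0001,0.0001,0.36]
[-0.0028,0.0001,0.0001,0.36]
```

Call:
play_rows:
  moves:
    - [[0.002, -0.002, 0, 0, 1], [0.002, -0.002, 0, 0, 1], [0.002, -0.002, 0, 0, 1], [0.002, -0.002, 0, 0, 1], [0.002, -0.002, 0, 0, 1], [0.002, -0.002, 0, 0, 1], [0.002, -0.002, 0, 0, 1], [0.002, -0.002, 0, 0, 1], [0.002, -0.002, 0, 0, 1], [0.002, -0.002, 0, 0, 1]]

```text
time: 20.85
tool_pos: [0.4239, 0.1862, 0.0016]
tool_rot: [-2.12, 1.533, 2.261]
contact_force: [-2.3, -8.9, 21.6]
opening: 0.0917
```

```bash
python3 -c "
from st import *
tilt(); o=robot.observe(); print(Rt(o)[:,0]*57.3,o['contact_force'],o['torque'])
plan([.425,.185,.012],-20,3)"
```

```text
sum-pi 1.03 deg q4 3.19 | tilt radial -0.98 tangential 1.95 deg (tool x leaning outward/left +) ; q6 29.3
[ -1.39261448   1.68578898 -57.25826351] [-2.34598011 -8.85685715 21.62375944] [-1.91810408 -0.535028   -0.32360442]
pos [0.4239 0.1862 0.0016] phi -18.94 tilt 2.19 d [ 0.0011 -0.0012  0.0104] dphi -1.06 rows>=0.2
[-0.0035,0.0004,0.0002,0.35]
[-0.0035,0.0004,0.0002,0.35]
[-0.0035,0.0004,0.0002,0.35]
```

Dragging while pressing works: the lean is down to 2.2°. Continuing.

Call:
play_rows:
  moves:
    - [[0.002, -0.0017, -0.0015, 0, 1], [0.002, -0.0017, -0.0015, 0, 1], [0.002, -0.0017, -0.0015, 0, 1], [0.002, -0.0017, -0.0015, 0, 1], [0.002, -0.0017, -0.0015, 0, 1], [0.002, -0.0017, -0.0015, 0, 1], [0, 0, 0, 0, 1], [0, 0, 0, 0, 1], [0, 0, 0, 0, 1], [0, 0, 0, 0, 1]]

```text
time: 21.85
tool_pos: [0.4246, 0.1863, 0.0008]
tool_rot: [-2.456, 1.553, 1.921]
contact_force: [-0.8, -1.9, 2.5]
opening: 0.0919
```

```bash
python3 -c "
from st import *
tilt(); o=robot.observe(); Rm=Rt(o); print('lean in tool y,z', -(Rm[2,1:])*57.3, 'F',o['contact_force'])
plan([.425,.185,.012],-20,3)"
```

```text
sum-pi 0.13 deg q4 1.71 | tilt radial -0.12 tangential 1.02 deg (tool x leaning outward/left +) ; q6 31.3
lean in tool y,z [0.64853526 0.79323884] F [-0.7502727  -1.91830676  2.51652728]
pos [0.4246 0.1863 0.0008] phi -19.20 tilt 1.02 d [ 0.0004 -0.0013  0.0112] dphi -0.80 rows>=0.2
[-0.0037,0.0002,0.0003,0.27]
[-0.0037,0.0002,0.0003,0.27]
[-0.0037,0.0002,0.0003,0.27]
```

Call:
play_rows:
  moves:
    - [[0.002, -0.0015, -0.002, 0, 1], [0.002, -0.0015, -0.002, 0, 1], [0.002, -0.0015, -0.002, 0, 1], [0.002, -0.0015, -0.002, 0, 1], [0, 0, 0, 0, 1], [-0.005, 0, 0, 0, 1], [-0.015, 0, 0, 0, 1], [-0.015, 0, 0, 0, 1], [-0.015, 0, 0, 0, 1], [-0.015, 0, 0, 0, 1]]

```text
time: 22.85
tool_pos: [0.4228, 0.1875, 0.0654]
tool_rot: [-1.892, 1.564, 2.487]
contact_force: [0.0, 0.4, 0.7]
opening: 0.0919
```

```bash
python3 -c "
from st import *
tilt(); o=robot.observe(); 
plan([.41,.222,.19],-3,10)"
```

```text
sum-pi 0.25 deg q4 0.43 | tilt radial -0.25 tangential 0.31 deg (tool x leaning outward/left +) ; q6 33.0
pos [0.4228 0.1875 0.0654] phi -19.13 tilt 0.40 d [-0.0128  0.0345  0.1246] dphi 16.13 rows>=2.9
[-0.0124,-0.0024,-0.0029,-1.61]
[-0.0124,-0.0023,-0.0029,-1.61]
[-0.0124,-0.0023,-0.0030,-1.61]
[-0.0124,-0.0022,-0.0031,-1.61]
[-0.0124,-0.0021,-0.0031,-1.61]
[-0.0124,-0.0020,-0.0032,-1.61]
[-0.0124,-0.0019,-0.0032,-1.61]
[-0.0124,-0.0018,-0.0033,-1.61]
[-0.0124,-0.0017,-0.0033,-1.61]
[-0.0124,-0.0016,-0.0034,-1.61]
```

Call:
play_rows:
  moves:
    - [[-0.0065, -0.0024, -0.0029, -1.7, 1], [-0.0065, -0.0023, -0.0029, -1.7, 1], [-0.0065, -0.0023, -0.003, -1.7, 1], [-0.0065, -0.0022, -0.0031, -1.7, 1], [-0.0065, -0.0021, -0.0031, -1.7, 1], [-0.0065, -0.002, -0.0032, -1.7, 1], [-0.0065, -0.0019, -0.0032, -1.7, 1], [-0.0065, -0.0018, -0.0033, -1.7, 1], [-0.0065, -0.0017, -0.0033, -1.7, 1], [0, 0, 0, 0, 1]]

```text
time: 23.85
tool_pos: [0.4087, 0.2227, 0.1284]
tool_rot: [-2.168, 1.563, 2.504]
contact_force: [0.2, 0.3, 0.7]
opening: 0.0918
```

```bash
python3 snap.py wT1; python3 -c "
from st import *
tilt()"
```

```text
23.85 [0.4087 0.2227 0.1284] -2.3 [0.18 0.26 0.68] 0.09176509739994312 0.010451701648466918
sum-pi 0.30 deg q4 0.46 | tilt radial -0.30 tangential 0.38 deg (tool x leaning outward/left +) ; q6 21.0
```

View pics/wT1.png

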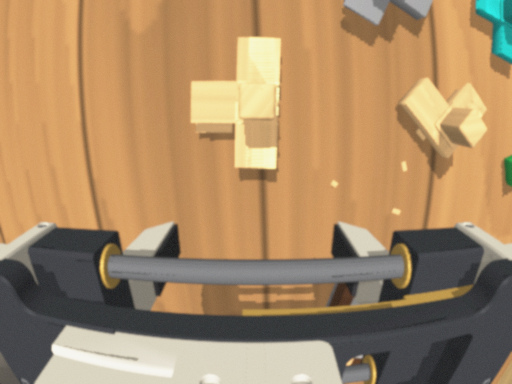

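```bash
python3 - <<'E'
from ef import *
px=[(281,38),(238,37),(277,168),(235,167),(191,83),(191,125)]
edgefit('wT1','tee',(.4126,.3023,-1.62),px,[7,0,6,5,2,3],rng=(2.5,2,2,1.5,1.5),polys=[0])
p=edgefit('wT1','tee',(.4126,.3023,-1.62),px,[7,0,6,5,2,3],rng=(2.5,2,2,1.5,1.5),crop=(180,295,25,180))
from st import *
plan([p[0],p[1],.085],np.degrees(p[2])+90,8)
E
```

```text
clicks [ 0.4126  0.3025 -1.6288] -93.32 rms 0.81
tee [ 0.4119  0.303  -1.6381] yaw -93.86 n 120 rms 0.23
in tool y,z: [ 0.0008 -0.0798] phi -2.3
clicks [ 0.4126  0.3025 -1.6288] -93.32 rms 0.81
tee [ 0.4119  0.3032 -1.6363] yaw -93.75 n 171 rms 0.28
in tool y,z: [ 0.0008 -0.08  ] phi -2.3
pos [0.4086 0.2224 0.128 ] phi -2.36 tilt 0.48 d [ 0.0033  0.0807 -0.043 ] dphi -1.39 rows>=2.0
[0.0054,0.0000,-0.0101,0.17]
[0.0054,0.0000,-0.0101,0.17]
[0.0054,-0.0000,-0.0101,0.17]
[0.0054,-0.0001,-0.0101,0.17]
[0.0054,-0.0001,-0.0101,0.17]
[0.0054,-0.0001,-0.0101,0.17]
[0.0054,-0.0001,-0.0101,0.17]
[0.0054,-0.0002,-0.0101,0.17]
```

View pics/wT1_ov.png

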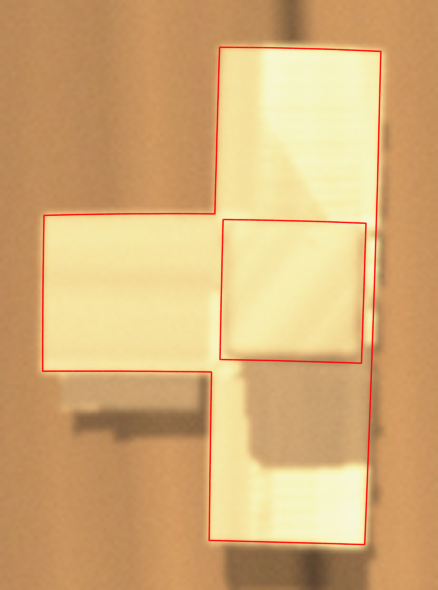

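The fit is very good, with the T at (0.412,0.303). Moving over it.

Call:
play_rows:
  moves:
    - [[0.0054, 0, -0.0101, 0.17, 1], [0.0054, 0, -0.0101, 0.17, 1], [0.0054, 0, -0.0101, 0.17, 1], [0.0054, -0.0001, -0.0101, 0.17, 1], [0.0054, -0.0001, -0.0101, 0.17, 1], [0.0054, -0.0001, -0.0101, 0.17, 1], [0.0054, -0.0001, -0.0101, 0.17, 1], [0.0054, -0.0002, -0.0101, 0.17, 1], [0, 0, 0, 0, 1], [0, 0, 0, 0, 1]]

```text
time: 24.9
tool_pos: [0.4111, 0.311, 0.0787]
tool_rot: [-1.759, 1.56, 2.886]
contact_force: [1.3, 0.7, -0.3]
opening: 0.0917
```

```bash
python3 -c "
from st import *
tilt()
plan([.4119,.3031,.03],-3.8,7)"
```

```text
sum-pi 0.47 deg q4 0.55 | tilt radial -0.47 tangential 0.43 deg (tool x leaning outward/left +) ; q6 31.8
pos [0.4111 0.311  0.0787] phi -3.84 tilt 0.64 d [ 0.0008 -0.0079 -0.0487] dphi 0.04 rows>=1.1
[0.0070,0.0003,0.0011,-0.01]
[0.0070,0.0003,0.0011,-0.01]
[0.0070,0.0003,0.0011,-0.01]
[0.0070,0.0003,0.0011,-0.01]
[0.0070,0.0003,0.0011,-0.01]
[0.0070,0.0003,0.0011,-0.01]
[0.0070,0.0003,0.0011,-0.01]
```

Call:
play_rows:
  moves:
    - [[0, 0.0006, 0.004, 0, 1], [0.004, 0.0006, 0.0035, 0, 1], [0.008, 0, 0, 0, 1], [0.008, 0, 0, 0, 0.6], [0.008, 0, 0, 0, 0.2], [0.008, 0, 0, 0, 0], [0.006, 0, 0, 0, 0], [0, 0, 0, 0, 0], [0, 0, 0, 0, 0], [0, 0, 0, 0, 0]]

```text
time: 25.9
tool_pos: [0.4114, 0.3013, 0.033]
tool_rot: [-1.699, 1.559, 2.945]
contact_force: [-0.9, -0.0, -1.0]
opening: 0.0463
```

```bash
python3 -c "
from st import *
tilt()
plan([.4119,.3031,.03],-3.8,2)"; python3 snap.py wT2
```

```text
sum-pi 0.51 deg q4 0.57 | tilt radial -0.51 tangential 0.41 deg (tool x leaning outward/left +) ; q6 30.9
pos [0.4114 0.3013 0.033 ] phi -3.95 tilt 0.65 d [ 0.0005  0.0018 -0.003 ] dphi 0.15 rows>=0.1
[0.0015,0.0002,-0.0009,-0.08]
[0.0015,0.0002,-0.0009,-0.08]
25.9 [0.4114 0.3013 0.033 ] -3.95 [-0.85 -0.03 -0.96] 0.04629516502770117 0.002966359935832321
```

View pics/wT2.png

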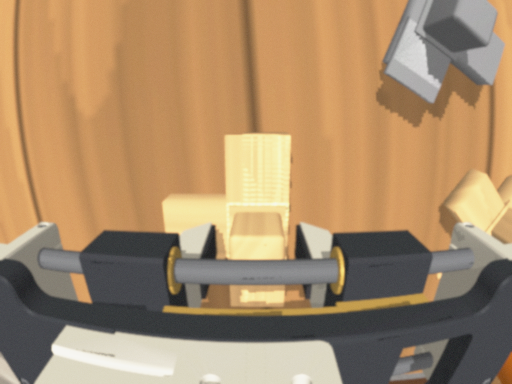

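The fingers straddle the boss at column 258. A final nudge, then close and start lifting.

Call:
play_rows:
  moves:
    - [[0.0015, 0.0002, -0.0009, 0, 0], [0.0015, 0.0002, -0.0009, 0, 0], [0, 0, 0, 0, -0.3], [0, 0, 0, 0, -1], [0, 0, 0, 0, -1], [0, 0, 0, 0, -1], [0, 0, 0, 0, -1], [0, 0, 0, 0, -1], [0, 0, 0, 0, -1], [0, 0, 0, 0, -1]]
  grip_force: 40

```text
time: 26.95
tool_pos: [0.4127, 0.3037, 0.0307]
tool_rot: [-1.861, 1.561, 2.783]
contact_force: [-0.2, 0.0, -0.8]
opening: 0.0276
```

```bash
python3 -c "
from st import *
o=robot.observe();print(o['opening'],o['tool_pos'],phi(o),o['contact_force'])
tilt()"
```

```text
0.027585275164765364 [0.41267056 0.30373899 0.03071144] -3.9471157294512635 [-0.22367188  0.02230203 -0.75732897]
sum-pi 0.37 deg q4 0.58 | tilt radial -0.37 tangential 0.41 deg (tool x leaning outward/left +) ; q6 31.1
```

```bash
python3 -c "
from st import *
h=T(FR,[(-20,40,0)])[0];print(h)
plan([h[0]+.005,h[1],.14],-104,27)"
```

```text
[ 0.58209094 -0.02145874  0.        ]
pos [0.4127 0.3037 0.0307] phi -3.95 tilt 0.55 d [ 0.1744 -0.3252  0.1093] dphi -100.05 rows>=11.9
[-0.0041,0.0072,0.0116,3.71]
[-0.0041,0.0080,0.0111,3.71]
[-0.0041,0.0087,0.0105,3.71]
[-0.0041,0.0093,0.0099,3.71]
[-0.0041,0.0100,0.0093,3.71]
[-0.0041,0.0105,0.0087,3.71]
[-0.0041,0.0111,0.0080,3.71]
[-0.0041,0.0116,0.0072,3.71]
[-0.0041,0.0120,0.0065,3.71]
[-0.0041,0.0124,0.0057,3.71]
[-0.0041,0.0127,0.0049,3.71]
[-0.0041,0.0130,0.0040,3.71]
[-0.0041,0.0133,0.0032,3.71]
[-0.0041,0.0134,0.0023,3.71]
[-0.0041,0.0136,0.0014,3.71]
[-0.0041,0.0136,0.0006,3.71]
[-0.0041,0.0136,-0.0003,3.71]
[-0.0041,0.0136,-0.0012,3.71]
[-0.0041,0.0135,-0.0021,3.71]
[-0.0041,0.0133,-0.0029,3.71]
[-0.0041,0.0131,-0.0038,3.71]
[-0.0041,0.0128,-0.0046,3.71]
[-0.0041,0.0125,-0.0055,3.71]
[-0.0041,0.0121,-0.0062,3.71]
[-0.0041,0.0117,-0.0070,3.71]
[-0.0041,0.0112,-0.0078,3.71]
[-0.0041,0.0107,-0.0085,3.71]
```

Call:
play_rows:
  moves:
    - [[-0.012, 0, 0, 0, -1], [-0.016, 0, 0, 0, -1], [-0.016, 0.0072, 0.0116, 3.7, -1], [-0.016, 0.008, 0.0111, 3.7, -1], [-0.015, 0.0087, 0.0105, 3.7, -1], [-0.015, 0.0093, 0.0099, 3.7, -1], [-0.012, 0.01, 0.0093, 3.7, -1], [0, 0.0105, 0.0087, 3.7, -1], [0, 0.0111, 0.008, 3.7, -1], [0, 0.0116, 0.0072, 3.7, -1]]
  grip_force: 40

```text
time: 27.95
tool_pos: [0.4651, 0.2042, 0.1436]
tool_rot: [-1.512, 1.564, 2.598]
contact_force: [-0.5, 0.2, -0.8]
opening: 0.0277
```

```bash
python3 -c "
from st import *
tilt()
plan([.587,-.0215,.14],-104,18)"
```

```text
sum-pi 0.28 deg q4 0.33 | tilt radial -0.28 tangential 0.29 deg (tool x leaning outward/left +) ; q6 49.2
pos [0.4651 0.2042 0.1436] phi -34.50 tilt 0.40 d [ 0.1219 -0.2257 -0.0036] dphi -69.50 rows>=8.3
[0.0001,0.0127,0.0065,3.86]
[0.0001,0.0131,0.0056,3.86]
[0.0001,0.0134,0.0047,3.86]
[0.0001,0.0137,0.0038,3.86]
[0.0001,0.0140,0.0029,3.86]
[0.0001,0.0141,0.0019,3.86]
[0.0001,0.0142,0.0010,3.86]
[0.0001,0.0143,0.0000,3.86]
[0.0001,0.0142,-0.0009,3.86]
[0.0001,0.0141,-0.0019,3.86]
[0.0001,0.0140,-0.0028,3.86]
[0.0001,0.0137,-0.0038,3.86]
[0.0001,0.0135,-0.0047,3.86]
[0.0001,0.0131,-0.0056,3.86]
[0.0001,0.0127,-0.0065,3.86]
[0.0001,0.0122,-0.0073,3.86]
[0.0001,0.0117,-0.0081,3.86]
[0.0001,0.0112,-0.0089,3.86]
```

Lean stays small with slow motion.

Call:
play_rows:
  moves:
    - [[0, 0.0127, 0.0065, 3.9, -1], [0, 0.0131, 0.0056, 3.9, -1], [0, 0.0134, 0.0047, 3.9, -1], [0, 0.0137, 0.0038, 3.9, -1], [0, 0.014, 0.0029, 3.9, -1], [0, 0.0141, 0.0019, 3.9, -1], [0, 0.0142, 0.001, 3.9, -1], [0, 0.0143, 0, 3.9, -1], [0, 0.0142, -0.0009, 3.9, -1], [0, 0.0141, -0.0019, 3.9, -1]]

```text
time: 28.95
tool_pos: [0.5322, 0.0721, 0.1516]
tool_rot: [-1.458, 1.566, 1.943]
contact_force: [0.5, -0.0, -0.6]
opening: 0.0276
```

```bash
python3 -c "
from st import *
tilt()
plan([.587,-.0215,.14],-104,8)"
```

```text
sum-pi 0.09 deg q4 0.26 | tilt radial -0.09 tangential 0.23 deg (tool x leaning outward/left +) ; q6 74.5
pos [0.5322 0.0721 0.1516] phi -75.17 tilt 0.25 d [ 0.0548 -0.0936 -0.0116] dphi -28.83 rows>=3.4
[0.0014,0.0131,-0.0036,3.60]
[0.0014,0.0128,-0.0044,3.60]
[0.0014,0.0125,-0.0052,3.60]
[0.0014,0.0122,-0.0060,3.60]
[0.0014,0.0118,-0.0068,3.60]
[0.0014,0.0113,-0.0075,3.60]
[0.0014,0.0108,-0.0082,3.60]
[0.0014,0.0103,-0.0089,3.60]
```

Call:
play_rows:
  moves:
    - [[0.0014, 0.0131, -0.0036, 3.6, -1], [0.0014, 0.0128, -0.0044, 3.6, -1], [0.0014, 0.0125, -0.0052, 3.6, -1], [0.0014, 0.0122, -0.006, 3.6, -1], [0.0014, 0.0118, -0.0068, 3.6, -1], [0.0014, 0.0113, -0.0075, 3.6, -1], [0.0014, 0.0108, -0.0082, 3.6, -1], [0.0014, 0.0103, -0.0089, 3.4, -1], [0, 0, 0, 0, -1], [0, 0, 0, 0, -1]]

```text
time: 29.95
tool_pos: [0.587, -0.0276, 0.1475]
tool_rot: [-1.6, 1.567, 1.278]
contact_force: [-0.1, 1.0, -0.7]
opening: 0.0277
```

```bash
python3 snap.py wT3; python3 -c "
from st import *
tilt()
plan(target('tee',.14),-104.05,4)"
```

```text
29.95 [ 0.587  -0.0276  0.1475] -105.11 [-0.11  0.96 -0.74] 0.027666565032881296 0.007636028225301953
sum-pi -0.04 deg q4 0.22 | tilt radial 0.04 tangential 0.20 deg (tool x leaning outward/left +) ; q6 94.8
home [ 0.5821 -0.0215] grasp pt now [ 0.5871 -0.0276  0.1665] target [ 0.5821 -0.0214  0.14  ]
pos [ 0.5871 -0.0275  0.1475] phi -105.11 tilt 0.21 d [-0.005   0.0061 -0.0075] dphi 1.06 rows>=0.2
[0.0019,-0.0011,0.0016,-0.26]
[0.0019,-0.0012,0.0016,-0.26]
[0.0019,-0.0012,0.0016,-0.26]
[0.0019,-0.0012,0.0016,-0.26]
```

View pics/wT3.png

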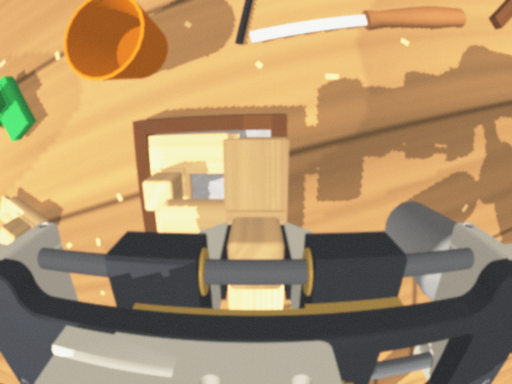

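```bash
python3 zoom.py wT3 125 300 105 235; python3 - <<'E'
from ef import *
mk=lambda c,r: r<205 and not(c>212 and c<297 and r>130) and not (c<200 and c>138 and r>170)
for po in ([0],[0,1]):
  p=edgefit('wT3','frame',(.5724,.0222,2.8964),mask=mk,rng=(4,3,2,2),polys=po,crop=(120,310,100,240))
E
```

```text
4.514285714285714
frame [0.5734 0.0223 2.8956] yaw 165.9 n 20 rms 0.05
in tool y,z: [-0.044   0.0262] phi -105.11
frame [0.5727 0.0218 2.9027] yaw 166.31 n 36 rms 0.37
in tool y,z: [-0.0434  0.0268] phi -105.11
```

View pics/wT3_z.png

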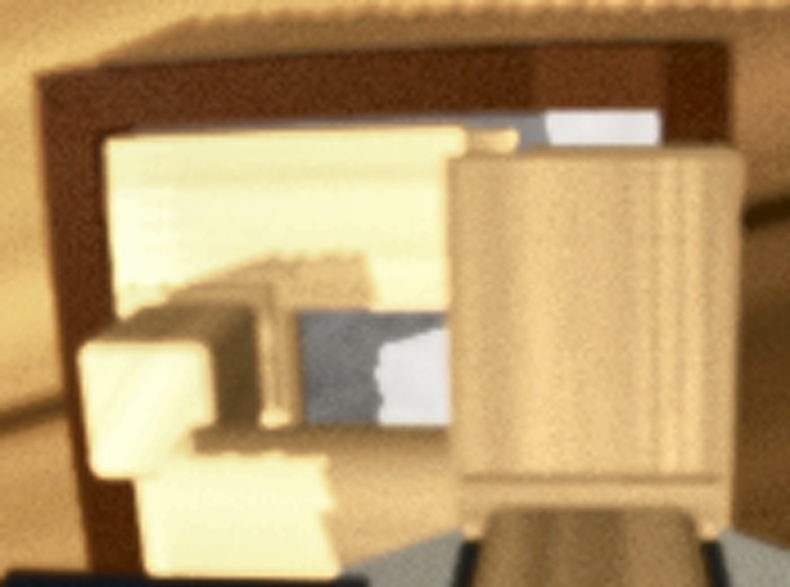

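View pics/wT3_ov.png

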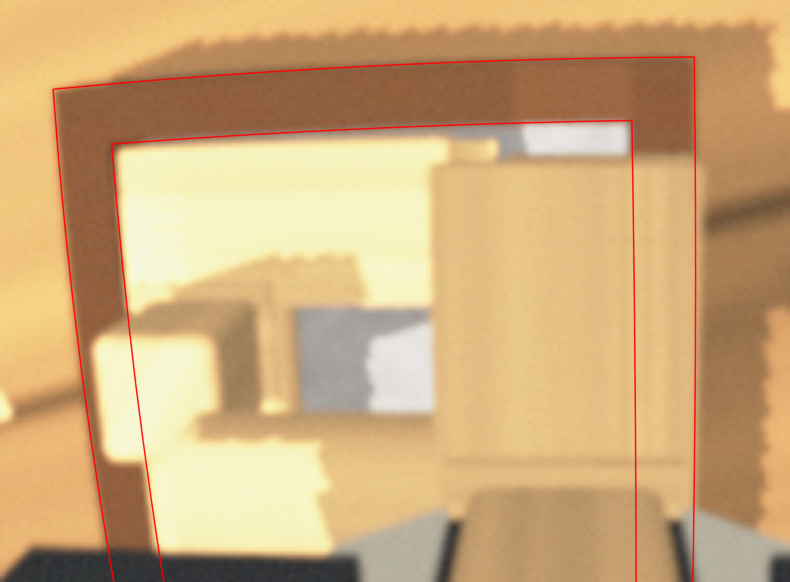

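```bash
python3 - <<'E'
from held import *
o,k=pickle.load(open('pics/wT3.pkl','rb'))
s=4.514;q=lambda x,y:(x/s+125-.39,y/s+105-.39)
held('wT3',[((-58.5,-18.5,24),q(449,155)),((-58.5,18.5,24),q(741,151))],h=.0307,f=lambda P:np.c_[P[:,1],P[:,0]])
px=[q(105,140),q(463,129),q(298,309)]; pts=[(-48.5,-18.5,32),(-48.5,58.5,32),(-11.5,18.5,32)]
p,e=fit(k,pts,px,(.6112,.0537,2.896),True); print('L',p.round(4),np.degrees(p[2]),e)
for F in ((.5734,.0223,2.8956),(.5727,.0218,2.9027),(.5731,.0221,2.8974)):
  d=p[:2]-np.array(F[:2]); c,s_=np.cos(F[2]),np.sin(F[2]); print('L in frame mm',1000*(c*d[0]+s_*d[1]),1000*(-s_*d[0]+c*d[1]),'vs -30,-40; dyaw',np.degrees(p[2]-F[2]))
E
```

```text
ey,ez mm [1.15 0.84] rot deg -0.87 res px [-0.72  0.02  0.72  0.  ]
L [0.6102 0.0534 2.8933] 165.7740289412766 1.3085196125019223
L in frame mm -28.100269607234356 -39.15094542665245 vs -30,-40; dyaw -0.13163021680457035
L in frame mm -28.93933770226795 -39.60188750374502 vs -30,-40; dyaw -0.5384302513474483
L in frame mm -28.41344099746307 -39.366900013991 vs -30,-40; dyaw -0.23476261992813263
```

```bash
sed -i "s/^FR=.*/FR=np.array([.5728,.0222,np.radians(166.0)])/; s/'tee':(-20,40)/'tee':(-19.7,40.1)/" st.py; python3 -c "
from st import *
plan(target('tee',.085,0,.0008),-104,8)"
```

```text
home [ 0.5822 -0.0215] grasp pt now [ 0.5863 -0.0274  0.1665] target [ 0.583  -0.0216  0.085 ]
pos [ 0.5871 -0.0275  0.1475] phi -105.11 tilt 0.21 d [-0.0041  0.0059 -0.0625] dphi 1.11 rows>=1.4
[0.0078,-0.0006,0.0007,-0.14]
[0.0078,-0.0006,0.0007,-0.14]
[0.0078,-0.0006,0.0007,-0.14]
[0.0078,-0.0006,0.0007,-0.14]
[0.0078,-0.0006,0.0007,-0.14]
[0.0078,-0.0006,0.0007,-0.14]
[0.0078,-0.0006,0.0007,-0.14]
[0.0078,-0.0006,0.0007,-0.14]
```

Call:
play_rows:
  moves:
    - [[0.007, -0.0006, 0.0007, -0.14, -1], [0.007, -0.0006, 0.0007, -0.14, -1], [0.007, -0.0006, 0.0007, -0.14, -1], [0.007, -0.0006, 0.0007, -0.14, -1], [0.007, -0.0006, 0.0007, -0.14, -1], [0.007, -0.0006, 0.0007, -0.14, -1], [0.007, -0.0006, 0.0007, -0.14, -1], [0.007, -0.0006, 0.0007, -0.14, -1], [0, 0, 0, 0, -1], [0, 0, 0, 0, -1]]

```text
time: 31.0
tool_pos: [0.5807, -0.0182, 0.0858]
tool_rot: [-0.959, 1.566, 1.945]
contact_force: [-0.0, -0.0, -1.0]
opening: 0.0276
```

```bash
python3 snap.py wT4; python3 -c "
from st import *
tilt()
plan(target('tee',.075,0,.0008),-104,3)"
```

```text
31.0 [ 0.5807 -0.0182  0.0858] -103.59 [-0.01 -0.01 -1.01] 0.027599629323731435 0.008986455579487206
sum-pi 0.14 deg q4 0.27 | tilt radial -0.14 tangential 0.23 deg (tool x leaning outward/left +) ; q6 94.0
home [ 0.5822 -0.0215] grasp pt now [ 0.5799 -0.0181  0.1048] target [ 0.583  -0.0216  0.075 ]
pos [ 0.5806 -0.0182  0.0858] phi -103.59 tilt 0.27 d [ 0.0023 -0.0034 -0.0108] dphi -0.41 rows>=0.3
[0.0036,0.0009,-0.0010,0.14]
[0.0036,0.0009,-0.0010,0.14]
[0.0036,0.0009,-0.0010,0.14]
```

View pics/wT4.png

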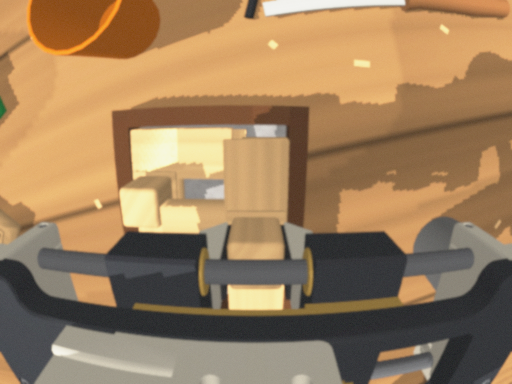

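Call:
play_rows:
  moves:
    - [[0.003, 0.0009, -0.001, 0.14, -1], [0.003, 0.0009, -0.001, 0.14, -1], [0.003, 0.0009, -0.001, 0.14, -1], [0.003, 0, 0, 0, -1], [0, 0, 0, 0, -1], [0, 0, 0, 0, -1], [0, 0, 0, 0, -1], [0, 0, 0, 0, -1], [0, 0, 0, 0, -1], [0, 0, 0, 0, -1]]

```text
time: 32.05
tool_pos: [0.584, -0.0221, 0.074]
tool_rot: [-1.513, 1.567, 1.383]
contact_force: [-0.2, 0.1, -1.0]
opening: 0.0278
```

```bash
python3 snap.py wT5; python3 zoom.py wT5 110 310 95 235; python3 -c "
from st import *
tilt()
plan(target('tee',.06,0,.0008),-104,3)"
```

```text
32.05 [ 0.584  -0.0221  0.074 ] -104.07 [-0.21  0.08 -1.  ] 0.02777901711850678 0.0014377801752032556
3.95
sum-pi -0.01 deg q4 0.27 | tilt radial 0.01 tangential 0.22 deg (tool x leaning outward/left +) ; q6 94.1
home [ 0.5822 -0.0215] grasp pt now [ 0.5832 -0.022   0.093 ] target [ 0.583  -0.0216  0.06  ]
pos [ 0.584  -0.0221  0.074 ] phi -104.07 tilt 0.22 d [-0.001   0.0005 -0.014 ] dphi 0.07 rows>=0.3
[0.0047,-0.0001,0.0004,-0.02]
[0.0047,-0.0001,0.0004,-0.02]
[0.0047,-0.0001,0.0004,-0.02]
```

View pics/wT5_z.png

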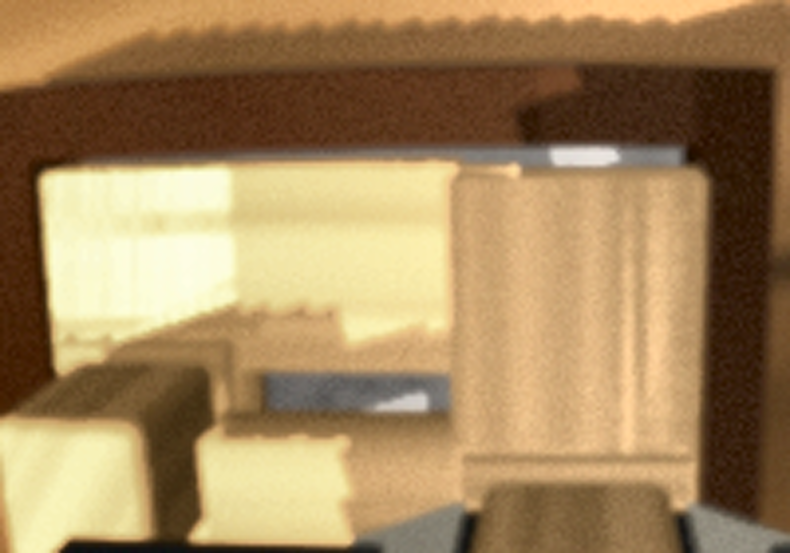

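Alignment looks right. Lowering into the recess.

Call:
play_rows:
  moves:
    - [[0.003, -0.0002, 0.0005, 0, -1], [0.003, -0.0002, 0.0004, 0, -1], [0.003, 0, 0, 0, -1], [0.003, 0, 0, 0, -1], [0.003, 0, 0, 0, -1], [0.003, 0, 0, 0, -1], [0, 0, 0, 0, -1], [0, 0, 0, 0, -1], [0, 0, 0, 0, -1], [0, 0, 0, 0, -1]]
  grip_force: 30

```text
time: 33.1
tool_pos: [0.583, -0.0213, 0.054]
tool_rot: [-1.374, 1.567, 1.523]
contact_force: [1.0, 0.6, -1.2]
opening: 0.028
```

```bash
python3 -c "
from st import *
tilt(); o=robot.observe(); print(o['contact_force'],o['torque'])
plan(target('tee',.039,0,.0008),-104,6)"
```

```text
sum-pi 0.03 deg q4 0.28 | tilt radial -0.03 tangential 0.22 deg (tool x leaning outward/left +) ; q6 94.2
[ 0.96532549  0.63594643 -1.16924295] [0.01484412 0.00740579 0.02098396]
home [ 0.5822 -0.0215] grasp pt now [ 0.5822 -0.0212  0.073 ] target [ 0.583  -0.0216  0.039 ]
pos [ 0.583  -0.0213  0.054 ] phi -104.06 tilt 0.23 d [-0.     -0.0003 -0.015 ] dphi 0.06 rows>=0.3
[0.0025,0.0001,-0.0000,-0.01]
[0.0025,0.0001,-0.0000,-0.01]
[0.0025,0.0001,-0.0000,-0.01]
[0.0025,0.0001,-0.0000,-0.01]
[0.0025,0.0001,-0.0000,-0.01]
[0.0025,0.0001,-0.0000,-0.01]
```

The underside is 9 mm below the rim with no contact. Continuing.

Call:
play_rows:
  moves:
    - [[0.0025, 0, 0, 0, -1], [0.0025, 0, 0, 0, -1], [0.0025, 0, 0, 0, -1], [0.0025, 0, 0, 0, -1], [0.002, 0, 0, 0, -1], [0.002, 0, 0, 0, -1], [0.002, 0, 0, 0, -1], [0, 0, 0, 0, -1], [0, 0, 0, 0, -1], [0, 0, 0, 0, -1]]
  grip_force: 30

```text
time: 34.1
tool_pos: [0.5835, -0.0213, 0.0391]
tool_rot: [-1.887, 1.567, 1.01]
contact_force: [0.2, 0.5, -0.6]
opening: 0.0278
```

```bash
python3 snap.py wT6; python3 zoom.py wT6 100 320 85 235;python3 -c "
from st import *
tilt(); o=robot.observe(); print(o['contact_force'],o['torque'])
plan(target('tee',.039,0,.0008),-104,6)"
```

```text
34.1 [ 0.5835 -0.0213  0.0391] -104.05 [ 0.18  0.49 -0.56] 0.027786337956799603 0.002796182117646751
3.590909090909091
sum-pi -0.08 deg q4 0.27 | tilt radial 0.08 tangential 0.21 deg (tool x leaning outward/left +) ; q6 94.2
[ 0.37337677 -0.06043964 -1.23989675] [ 0.10353956  0.07363972 -0.02078884]
home [ 0.5822 -0.0215] grasp pt now [ 0.5827 -0.0212  0.058 ] target [ 0.583  -0.0216  0.039 ]
pos [ 0.5835 -0.0213  0.039 ] phi -104.05 tilt 0.23 d [-0.0004 -0.0003 -0.    ] dphi 0.05 rows>=0.0
[0.0000,0.0001,0.0001,-0.01]
[0.0000,0.0001,0.0001,-0.01]
[0.0000,0.0001,0.0001,-0.01]
[0.0000,0.0001,0.0001,-0.01]
[0.0000,0.0001,0.0001,-0.01]
[0.0000,0.0001,0.0001,-0.01]
```

View pics/wT6_z.png

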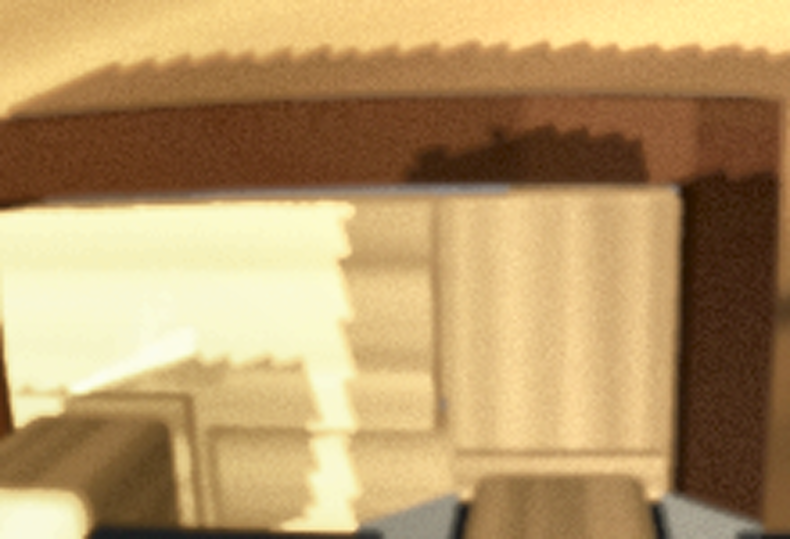

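The T sits flush (z 0.039). I'll press lightly, release and lift.

Call:
play_rows:
  moves:
    - [[0.001, 0, 0, 0, -1], [0.001, 0, 0, 0, -1], [0, 0, 0, 0, -0.2], [0, 0, 0, 0, 0], [0, 0, 0, 0, 0], [0, 0, 0, 0, 0], [0, 0, 0, 0, 0], [-0.008, 0, 0, 0, 0], [-0.015, 0, 0, 0, 0], [-0.015, 0, 0, 0, 0]]

```text
time: 35.15
tool_pos: [0.5822, -0.0213, 0.0759]
tool_rot: [-0.815, 1.566, 2.081]
contact_force: [0.2, -0.5, -0.1]
opening: 0.0461
```

```bash
python3 -c "
from st import *
tilt(); o=robot.observe(); print(o['contact_force'],o['opening'])
plan([.55,.235,.14],-43,20)"
```

```text
sum-pi 0.17 deg q4 0.25 | tilt radial -0.17 tangential 0.21 deg (tool x leaning outward/left +) ; q6 94.2
[ 0.15746939 -0.54212719 -0.06212418] 0.046122351366257856
pos [ 0.5822 -0.0213  0.0759] phi -104.04 tilt 0.27 d [-0.0322  0.2563  0.0641] dphi 61.04 rows>=7.3
[-0.0031,-0.0121,0.0047,-3.05]
[-0.0031,-0.0123,0.0040,-3.05]
[-0.0031,-0.0125,0.0034,-3.05]
[-0.0031,-0.0126,0.0027,-3.05]
[-0.0031,-0.0128,0.0020,-3.05]
[-0.0031,-0.0129,0.0013,-3.05]
[-0.0031,-0.0129,0.0007,-3.05]
[-0.0031,-0.0129,-0.0000,-3.05]
[-0.0031,-0.0129,-0.0007,-3.05]
[-0.0031,-0.0129,-0.0014,-3.05]
[-0.0031,-0.0128,-0.0021,-3.05]
[-0.0031,-0.0126,-0.0028,-3.05]
[-0.0031,-0.0125,-0.0034,-3.05]
[-0.0031,-0.0123,-0.0041,-3.05]
[-0.0031,-0.0120,-0.0047,-3.05]
[-0.0031,-0.0118,-0.0054,-3.05]
[-0.0031,-0.0115,-0.0060,-3.05]
[-0.0031,-0.0111,-0.0066,-3.05]
[-0.0031,-0.0108,-0.0072,-3.05]
[-0.0031,-0.0104,-0.0077,-3.05]
```

Call:
play_rows:
  moves:
    - [[-0.014, 0, 0, 0, 0.3], [-0.014, 0, 0, 0, 1], [-0.014, -0.0125, 0.0034, -3.2, 1], [-0.014, -0.0135, 0.0027, -3.3, 1], [-0.01, -0.0145, 0.002, -3.3, 1], [0, -0.015, 0.0013, -3.3, 1], [0, -0.015, 0.0007, -3.3, 1], [0, -0.015, 0, -3.3, 1], [0, -0.015, -0.0007, -3.3, 1], [0, -0.015, -0.0014, -3.3, 1]]

```text
time: 36.15
tool_pos: [0.5803, 0.0967, 0.1544]
tool_rot: [-3.043, 1.562, 0.326]
contact_force: [0.1, 0.5, 0.1]
opening: 0.0918
```

```bash
python3 snap.py tT7 top; python3 snap.py sT7 side; python3 zoom.py sT7 180 330 150 270; python3 -c "
from st import *
tilt()
plan([.556,.226,.14],-43,10)"
```

```text
36.15 [0.5803 0.0967 0.1544] -76.94 [0.12 0.46 0.15] 0.09180395709734701 0.3258276876221855
36.2 [0.58   0.099  0.1545] -76.69 [0.25 1.17 0.48] 0.09218725667852128 0.06486816778990102
4.916666666666667
sum-pi -0.50 deg q4 0.19 | tilt radial 0.50 tangential 0.18 deg (tool x leaning outward/left +) ; q6 78.9
pos [0.5802 0.0977 0.1544] phi -76.93 tilt 0.53 d [-0.0242  0.1283 -0.0144] dphi 33.93 rows>=4.0
[0.0015,-0.0130,-0.0005,-3.39]
[0.0015,-0.0130,-0.0013,-3.39]
[0.0015,-0.0129,-0.0021,-3.39]
[0.0015,-0.0127,-0.0028,-3.39]
[0.0015,-0.0126,-0.0036,-3.39]
[0.0015,-0.0123,-0.0043,-3.39]
[0.0015,-0.0120,-0.0050,-3.39]
[0.0015,-0.0117,-0.0057,-3.39]
[0.0015,-0.0114,-0.0064,-3.39]
[0.0015,-0.0110,-0.0071,-3.39]
```

View pics/sT7_z.png

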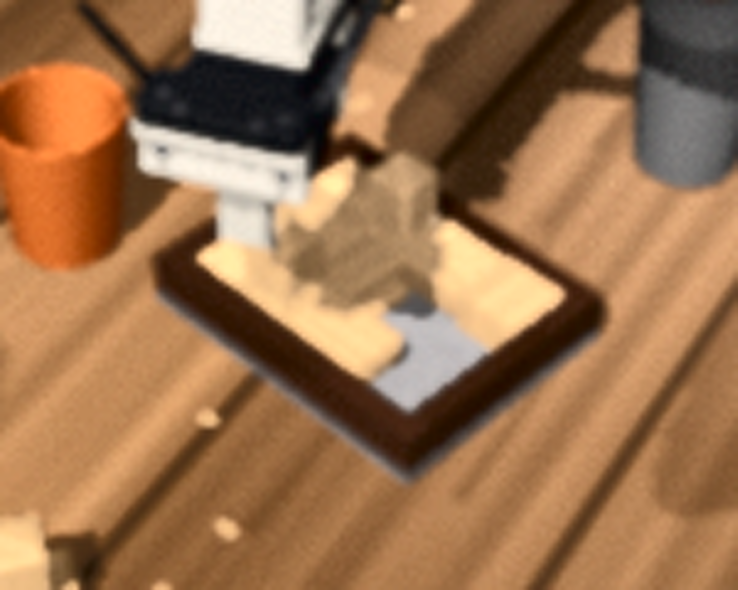

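The T appears seated next to the glued block. On to the corner piece.

Call:
play_rows:
  moves:
    - [[0.0015, -0.013, -0.0005, -3.4, 1], [0.0015, -0.013, -0.0013, -3.4, 1], [0.0015, -0.0129, -0.0021, -3.4, 1], [0.0015, -0.0127, -0.0028, -3.4, 1], [0.0015, -0.0126, -0.0036, -3.4, 1], [0.0015, -0.0123, -0.0043, -3.4, 1], [0.0015, -0.012, -0.005, -3.4, 1], [0.0015, -0.0117, -0.0057, -3.4, 1], [0.0015, -0.0114, -0.0064, -3.4, 1], [0, 0, 0, 0, 1]]

```text
time: 37.25
tool_pos: [0.5597, 0.2089, 0.1434]
tool_rot: [2.383, 1.559, 0.003]
contact_force: [-0.8, 0.1, -0.1]
opening: 0.092
```

```bash
python3 snap.py wC1; python3 -c "
from st import *
tilt()"
```

```text
37.25 [0.5597 0.2089 0.1434] -46.38 [-0.79  0.08 -0.1 ] 0.09199518026816647 0.031761517105051984
sum-pi -0.65 deg q4 -0.19 | tilt radial 0.65 tangential -0.18 deg (tool x leaning outward/left +) ; q6 59.7
```

View pics/wC1.png

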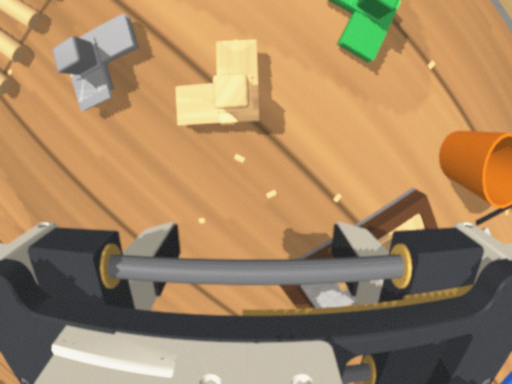

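```bash
python3 - <<'E'
from ef import *
px=[(216,40),(177,86),(178,126),(260,122),(257,40)]
for po in ([0],None):
  p=edgefit('wC1','corner',(.6102,.2845,-2.32),px,[0,2,3,4,5],rng=(2.5,2,2,1.5,1.5),polys=po,crop=(165,275,30,140))
plan([p[0],p[1],.085],np.degrees(p[2])+90,8)
E
```

```text
clicks [ 0.6107  0.284  -2.3473] -134.49 rms 0.9
corner [ 0.6104  0.2854 -2.3456] yaw -134.39 n 90 rms 0.23
in tool y,z: [-0.0215 -0.0883] phi -46.38
clicks [ 0.6107  0.284  -2.3473] -134.49 rms 0.9
corner [ 0.6102  0.2854 -2.3493] yaw -134.6 n 133 rms 0.39
in tool y,z: [-0.0217 -0.0882] phi -46.38
pos [0.56   0.2081 0.1435] phi -46.48 tilt 0.68 d [ 0.0502  0.0773 -0.0585] dphi 1.88 rows>=2.4
[0.0074,-0.0028,-0.0111,-0.24]
[0.0074,-0.0027,-0.0112,-0.24]
[0.0074,-0.0027,-0.0112,-0.24]
[0.0074,-0.0026,-0.0112,-0.24]
[0.0074,-0.0026,-0.0112,-0.24]
[0.0074,-0.0025,-0.0112,-0.24]
[0.0074,-0.0025,-0.0112,-0.24]
[0.0074,-0.0024,-0.0112,-0.24]
```

View pics/wC1_ov.png

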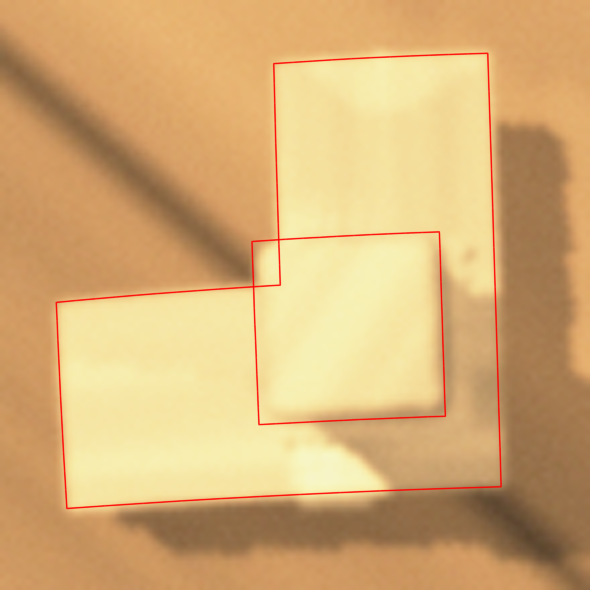

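Call:
play_rows:
  moves:
    - [[0.0068, -0.0026, -0.0103, -0.25, 1], [0.0068, -0.0025, -0.0103, -0.25, 1], [0.0068, -0.0025, -0.0103, -0.25, 1], [0.0068, -0.0024, -0.0103, -0.25, 1], [0.0068, -0.0024, -0.0103, -0.25, 1], [0.0068, -0.0023, -0.0103, -0.25, 1], [0.0068, -0.0023, -0.0103, -0.25, 1], [0.0068, -0.0022, -0.0103, -0.25, 1], [0, 0, 0, 0, 1], [0, 0, 0, 0, 1]]

```text
time: 38.3
tool_pos: [0.6116, 0.2833, 0.083]
tool_rot: [2.183, 1.56, -0.169]
contact_force: [0.5, 0.6, -0.2]
opening: 0.0919
```

```bash
python3 -c "
from st import *
tilt()
plan([.6103,.2854,.031],-44.4,2)"
```

```text
sum-pi -0.54 deg q4 -0.32 | tilt radial 0.54 tangential -0.29 deg (tool x leaning outward/left +) ; q6 63.3
pos [0.6116 0.2833 0.083 ] phi -44.73 tilt 0.61 d [-0.0013  0.0021 -0.052 ] dphi 0.33 rows>=1.2
[0.0260,-0.0014,-0.0001,-0.16]
[0.0260,-0.0014,-0.0001,-0.16]
```

Call:
play_rows:
  moves:
    - [[0.007, -0.0012, -0.0002, -0.3, 1], [0.008, -0.0012, -0.0002, 0, 0.6], [0.009, 0, 0, 0, 0.2], [0.009, 0, 0, 0, 0], [0.009, 0, 0, 0, 0], [0.005, 0, 0, 0, 0], [0, 0, 0, 0, 0], [0, 0, 0, 0, 0], [0, 0, 0, 0, 0], [0, 0, 0, 0, 0]]

```text
time: 39.3
tool_pos: [0.6104, 0.2841, 0.0327]
tool_rot: [2.158, 1.56, -0.189]
contact_force: [0.2, 0.4, 1.1]
opening: 0.0458
```

```bash
python3 -c "
from st import *
tilt()
plan([.6103,.2854,.031],-44.4,2)"; python3 snap.py wC2
```

```text
sum-pi -0.54 deg q4 -0.35 | tilt radial 0.54 tangential -0.31 deg (tool x leaning outward/left +) ; q6 63.2
pos [0.6104 0.2841 0.0327] phi -44.48 tilt 0.62 d [-0.0001  0.0013 -0.0017] dphi 0.08 rows>=0.0
[0.0008,-0.0005,-0.0005,-0.04]
[0.0008,-0.0005,-0.0005,-0.04]
39.3 [0.6104 0.2841 0.0327] -44.48 [0.19 0.39 1.05] 0.0458389305481454 0.00293468852624913
```

View pics/wC2.png

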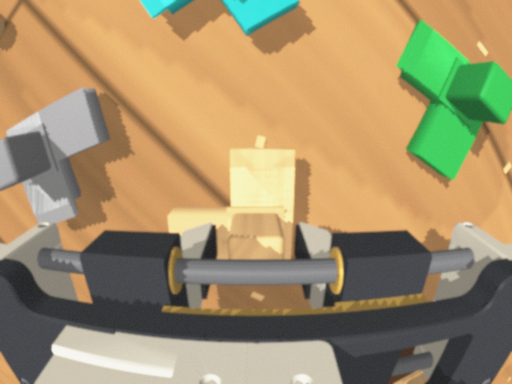

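The boss is centred at column 257. Closing.

Call:
play_rows:
  moves:
    - [[0.001, -0.0005, -0.0005, 0, 0], [0.001, -0.0005, -0.0005, 0, 0], [0, 0, 0, 0, -0.3], [0, 0, 0, 0, -1], [0, 0, 0, 0, -1], [0, 0, 0, 0, -1], [0, 0, 0, 0, -1], [0, 0, 0, 0, -1], [0, 0, 0, 0, -1], [0, 0, 0, 0, -1]]
  grip_force: 40

```text
time: 40.35
tool_pos: [0.6108, 0.2859, 0.0316]
tool_rot: [2.254, 1.558, -0.093]
contact_force: [0.0, 0.9, 1.0]
opening: 0.0277
```

```bash
python3 -c "
from st import *
tilt(); o=robot.observe(); print(o['opening'],o['contact_force'])
h=T(FR,[(52,-4,0)])[0];print(h)
plan([h[0],h[1],.135],-104,22)"
```

```text
sum-pi -0.65 deg q4 -0.34 | tilt radial 0.65 tangential -0.29 deg (tool x leaning outward/left +) ; q6 63.4
0.027704199384794553 [0.02446624 0.89995503 1.00547729]
[0.52331231 0.03866112 0.        ]
pos [0.6108 0.2859 0.0316] phi -44.49 tilt 0.71 d [-0.0875 -0.2473  0.1034] dphi -59.51 rows>=7.1
[-0.0047,0.0051,0.0108,2.71]
[-0.0047,0.0056,0.0105,2.71]
[-0.0047,0.0061,0.0102,2.71]
[-0.0047,0.0066,0.0099,2.71]
[-0.0047,0.0070,0.0096,2.71]
[-0.0047,0.0075,0.0093,2.71]
[-0.0047,0.0079,0.0089,2.71]
[-0.0047,0.0083,0.0085,2.71]
[-0.0047,0.0087,0.0081,2.71]
[-0.0047,0.0091,0.0077,2.71]
[-0.0047,0.0094,0.0073,2.71]
[-0.0047,0.0098,0.0068,2.71]
[-0.0047,0.0101,0.0064,2.71]
[-0.0047,0.0104,0.0059,2.71]
[-0.0047,0.0106,0.0054,2.71]
[-0.0047,0.0109,0.0049,2.71]
[-0.0047,0.0111,0.0044,2.71]
[-0.0047,0.0113,0.0038,2.71]
[-0.0047,0.0114,0.0033,2.71]
[-0.0047,0.0116,0.0027,2.71]
[-0.0047,0.0117,0.0022,2.71]
[-0.0047,0.0118,0.0016,2.71]
```

Call:
play_rows:
  moves:
    - [[-0.012, 0, 0, 0, -1], [-0.016, 0, 0, 0, -1], [-0.016, 0.0051, 0.0108, 2.7, -1], [-0.016, 0.0056, 0.0105, 2.7, -1], [-0.015, 0.0061, 0.0102, 2.7, -1], [-0.014, 0.0066, 0.0099, 2.7, -1], [-0.012, 0.007, 0.0096, 2.7, -1], [0, 0.0075, 0.0093, 2.7, -1], [0, 0.0079, 0.0089, 2.7, -1], [0, 0.0083, 0.0085, 2.7, -1]]
  grip_force: 40

```text
time: 41.35
tool_pos: [0.5778, 0.1943, 0.1439]
tool_rot: [2.695, 1.552, -0.041]
contact_force: [-0.2, -0.1, -0.1]
opening: 0.0278
```

```bash
python3 -c "
from st import *
tilt(); 
plan([.5233,.0387,.135],-104,15)"
```

```text
sum-pi -1.02 deg q4 -0.28 | tilt radial 1.02 tangential -0.25 deg (tool x leaning outward/left +) ; q6 78.4
pos [0.5778 0.1943 0.1439] phi -66.78 tilt 1.05 d [-0.0545 -0.1556 -0.0089] dphi -37.22 rows>=4.4
[0.0005,0.0081,0.0074,2.48]
[0.0005,0.0084,0.0071,2.48]
[0.0005,0.0087,0.0067,2.48]
[0.0005,0.0090,0.0063,2.48]
[0.0005,0.0093,0.0059,2.48]
[0.0005,0.0095,0.0055,2.48]
[0.0005,0.0097,0.0051,2.48]
[0.0005,0.0099,0.0047,2.48]
[0.0005,0.0101,0.0042,2.48]
[0.0005,0.0103,0.0038,2.48]
[0.0005,0.0105,0.0034,2.48]
[0.0005,0.0106,0.0029,2.48]
[0.0005,0.0107,0.0024,2.48]
[0.0005,0.0108,0.0020,2.48]
[0.0005,0.0109,0.0015,2.48]
```

Call:
play_rows:
  moves:
    - [[0.0005, 0.0081, 0.0074, 2.5, -1], [0.0005, 0.0084, 0.0071, 2.5, -1], [0.0005, 0.0087, 0.0067, 2.5, -1], [0.0005, 0.009, 0.0063, 2.5, -1], [0.0005, 0.0093, 0.0059, 2.5, -1], [0.0005, 0.0095, 0.0055, 2.5, -1], [0.0005, 0.0097, 0.0051, 2.5, -1], [0.0005, 0.0099, 0.0047, 2.5, -1], [0.0005, 0.0101, 0.0042, 2.5, -1], [0.0005, 0.0103, 0.0038, 2.5, -1]]

```text
time: 42.35
tool_pos: [0.537, 0.0831, 0.1396]
tool_rot: [-3.104, 1.551, -0.028]
contact_force: [0.5, -0.0, -1.0]
opening: 0.0279
```

```bash
python3 -c "
from st import *
tilt(); 
plan([.5233,.0387,.135],-104,5)"
```

```text
sum-pi -1.15 deg q4 -0.05 | tilt radial 1.15 tangential -0.05 deg (tool x leaning outward/left +) ; q6 94.5
pos [0.537  0.0831 0.1396] phi -93.78 tilt 1.15 d [-0.0137 -0.0444 -0.0046] dphi -10.22 rows>=1.2
[0.0009,0.0090,0.0022,2.04]
[0.0009,0.0091,0.0018,2.04]
[0.0009,0.0092,0.0015,2.04]
[0.0009,0.0092,0.0012,2.04]
[0.0009,0.0093,0.0009,2.04]
```

Call:
play_rows:
  moves:
    - [[0.0005, 0.008, 0.002, 1.9, -1], [0.0005, 0.008, 0.0017, 1.9, -1], [0.0005, 0.008, 0.0014, 1.9, -1], [0.0005, 0.008, 0.0011, 1.9, -1], [0.0005, 0.008, 0.0008, 1.9, -1], [0, 0, 0, 0, -1], [0, 0, 0, 0, -1], [0, 0, 0, 0, -1], [0, 0, 0, 0, -1], [0, 0, 0, 0, -1]]

```text
time: 43.35
tool_pos: [0.5234, 0.0402, 0.1367]
tool_rot: [-2.905, 1.55, -0.013]
contact_force: [0.3, -0.1, -0.8]
opening: 0.0277
```

```bash
python3 snap.py wC3; python3 zoom.py wC3 130 330 60 230; python3 -c "
from st import *
tilt()
plan(target('corner',.135),-104,4)"
```

```text
43.35 [0.5234 0.0402 0.1367] -104.28 [ 0.27 -0.1  -0.79] 0.02769448557373143 0.0040377971600716305
3.4705882352941178
sum-pi -1.18 deg q4 0.08 | tilt radial 1.18 tangential 0.07 deg (tool x leaning outward/left +) ; q6 100.2
home [0.5233 0.0387] grasp pt now [0.523  0.0403 0.1557] target [0.5237 0.0387 0.135 ]
pos [0.5234 0.0403 0.1367] phi -104.27 tilt 1.18 d [ 0.0003 -0.0016 -0.0017] dphi 0.27 rows>=0.1
[0.0004,0.0004,-0.0002,-0.07]
[0.0004,0.0004,-0.0002,-0.07]
[0.0004,0.0004,-0.0002,-0.07]
[0.0004,0.0004,-0.0002,-0.07]
```

View pics/wC3.png

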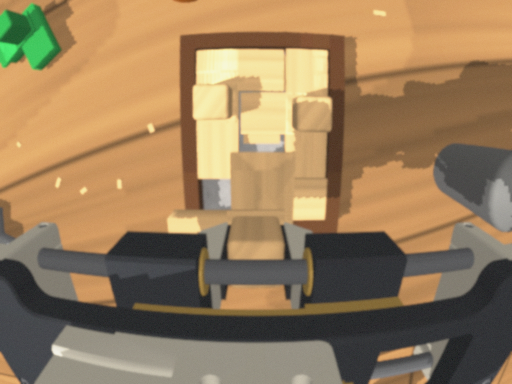

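View pics/wC3_z.png

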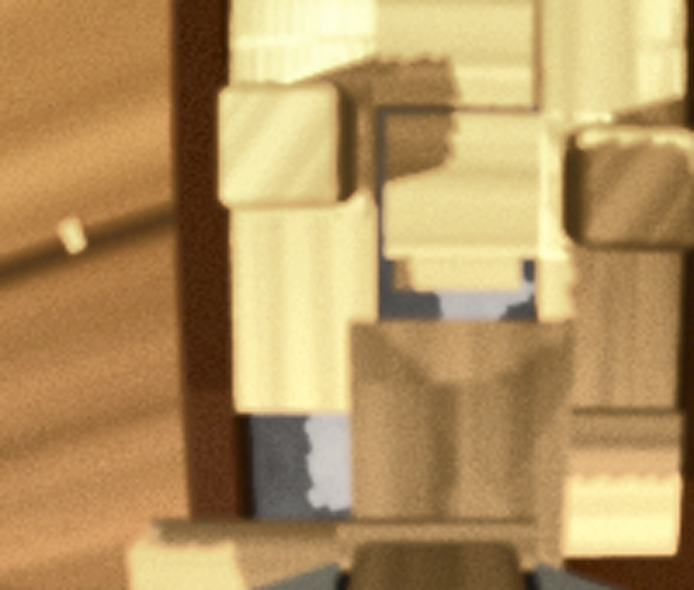

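```bash
cat >> h.py <<'E'
for n in ('ell','tee','corner'): M[n+'8']=[[(x,y,z+8) for x,y,z in poly] for poly in M[n]]
E
python3 - <<'E'
from held import *
mkf=lambda c,r: r<200
mk=lambda c,r: not(c>225 and c<300 and r>145) and r<205
F=edgefit('wC3','frame',(.5728,.0222,2.897),mask=mkf,rng=(4,3,2,2),polys=[0],crop=(165,360,25,225))
L=edgefit('wC3','ell8',(.6102,.0534,F[2]),mask=mk,rng=(2.5,2,1.5,1.5))
Tp=edgefit('wC3','tee8',(.5827,-.0215,F[2]),mask=mk,rng=(2.5,2,1.5,1.5))
for n,p in (('L',L),('T',Tp)):
  d=p[:2]-F[:2]; c,s=np.cos(F[2]),np.sin(F[2]); print(n,'in frame',(1000*np.array([c*d[0]+s*d[1],-s*d[0]+c*d[1]])).round(2),np.degrees(p[2]-F[2]).round(2))
s=3.4706;q=lambda x,y:(x/s+130-.36,y/s+60-.36)
held('wC3',[((-50.5,-14.5,24),q(353,323)),((-50.5,22.5,24),q(572,321))],h=.0316,f=lambda P:np.c_[P[:,1],P[:,0]])
o,k=pickle.load(open('pics/wC3.pkl','rb'))
big=cv2.imread('pics/wC3.png')[25:225,165:360]; big=cv2.resize(big,None,fx=2.9,fy=2.9,interpolation=cv2.INTER_CUBIC)
for n,p,c in(('frame',F,(0,0,255)),('ell8',L,(255,0,0)),('tee8',Tp,(0,160,0))): draw(big,k,n,p,True,2.9,(165,25),c)
cv2.imwrite('pics/wC3_ov.png',big)
E
```

```text
frame [0.5725 0.0223 2.8951] yaw 165.88 n 41 rms 0.07
in tool y,z: [ 0.006  -0.0492] phi -104.28
ell8 [0.6107 0.0545 2.8863] yaw 165.37 n 141 rms 0.29
in tool y,z: [-0.0347 -0.0783] phi -104.28
tee8 [ 0.5821 -0.0206  2.9008] yaw 166.21 n 155 rms 0.26
in tool y,z: [ 0.0451 -0.0691] phi -104.28
L in frame [-29.26 -40.56] -0.5
T in frame [-19.83  39.23] 0.33
ey,ez mm [0.59 0.94] rot deg -0.71 res px [-1.02  0.03  1.03  0.02]
```

View pics/wC3_ov.png

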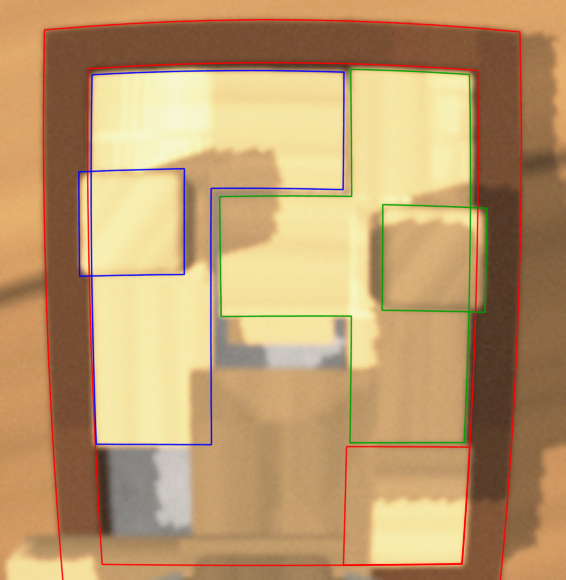

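All three outlines match. In the frame the L is at (-29.3,-40.6) and the T at (-19.8,39.2), both near home. Now the corner.

```bash
sed -i "s/'corner':(52,-4)/'corner':(51.9,-4.2)/" st.py; python3 -c "
from st import *
plan(target('corner',.078,0,.0008),-104,9)"
```

```text
home [0.5235 0.0388] grasp pt now [0.5223 0.0405 0.1557] target [0.5246 0.0386 0.078 ]
pos [0.5234 0.0403 0.1367] phi -104.27 tilt 1.18 d [ 0.0012 -0.0016 -0.0587] dphi 0.27 rows>=1.3
[0.0065,0.0002,-0.0000,-0.03]
[0.0065,0.0002,-0.0000,-0.03]
[0.0065,0.0002,-0.0000,-0.03]
[0.0065,0.0002,-0.0000,-0.03]
[0.0065,0.0002,-0.0000,-0.03]
[0.0065,0.0002,-0.0000,-0.03]
[0.0065,0.0002,-0.0000,-0.03]
[0.0065,0.0002,-0.0000,-0.03]
[0.0065,0.0002,-0.0000,-0.03]
```

Call:
play_rows:
  moves:
    - [[0.0058, 0.0002, 0, -0.05, -1], [0.0058, 0.0002, 0, -0.05, -1], [0.0058, 0.0002, 0, -0.05, -1], [0.0058, 0.0002, 0, -0.05, -1], [0.0058, 0.0002, 0, -0.05, -1], [0.0058, 0.0002, 0, 0, -1], [0.0058, 0.0002, 0, 0, -1], [0.0058, 0.0002, 0, 0, -1], [0.005, 0, 0, 0, -1], [0, 0, 0, 0, -1]]

```text
time: 44.4
tool_pos: [0.5236, 0.0389, 0.0797]
tool_rot: [-2.903, 1.552, -0.005]
contact_force: [-0.4, -0.2, -0.8]
opening: 0.0281
```

```bash
python3 snap.py wC4; python3 -c "
from st import *
tilt()
plan(target('corner',.068,0,.0008),-104,4)"
```

```text
44.4 [0.5236 0.0389 0.0797] -103.97 [-0.45 -0.17 -0.84] 0.028096384262333653 0.007164159978822721
sum-pi -1.10 deg q4 0.09 | tilt radial 1.10 tangential 0.07 deg (tool x leaning outward/left +) ; q6 99.8
home [0.5235 0.0388] grasp pt now [0.5226 0.0391 0.0991] target [0.5246 0.0386 0.068 ]
pos [0.5238 0.0389 0.0801] phi -103.97 tilt 1.10 d [ 0.0008 -0.0003 -0.0121] dphi -0.03 rows>=0.3
[0.0030,0.0000,-0.0002,0.01]
[0.0030,0.0000,-0.0002,0.01]
[0.0030,0.0000,-0.0002,0.01]
[0.0030,0.0000,-0.0002,0.01]
```

View pics/wC4.png

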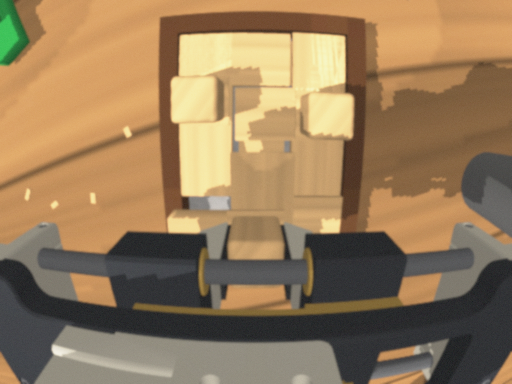

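Call:
play_rows:
  moves:
    - [[0.003, 0, -0.0003, 0, -1], [0.003, 0, -0.0003, 0, -1], [0.003, 0, -0.0002, 0, -1], [0.003, 0, 0, 0, -1], [0.003, 0, 0, 0, -1], [0.003, 0, 0, 0, -1], [0.002, 0, 0, 0, -1], [0.002, 0, 0, 0, -1], [0, 0, 0, 0, -1], [0, 0, 0, 0, -1]]
  grip_force: 25

```text
time: 45.45
tool_pos: [0.5258, 0.0387, 0.0568]
tool_rot: [-2.91, 1.55, -0.012]
contact_force: [0.3, -0.2, -0.5]
opening: 0.0282
```

```bash
python3 snap.py wC5; python3 zoom.py wC5 140 380 0 235;python3 -c "
from st import *
tilt();o=robot.observe(); print(o['contact_force'],o['torque'])
plan(target('corner',.0395,0,.0008),-104,4)"
```

```text
45.45 [0.5258 0.0387 0.0568] -103.96 [ 0.35 -0.19 -0.54] 0.02823649907111924 0.00351173443413194
2.5106382978723403
sum-pi -1.20 deg q4 0.10 | tilt radial 1.20 tangential 0.07 deg (tool x leaning outward/left +) ; q6 99.7
[-0.40396732 -0.29617943 -0.81928468] [ 0.00823525 -0.00562495 -0.00401719]
home [0.5235 0.0388] grasp pt now [0.5246 0.0389 0.0759] target [0.5246 0.0386 0.0395]
pos [0.5258 0.0387 0.0569] phi -103.96 tilt 1.20 d [-0.0011 -0.0001 -0.0174] dphi -0.04 rows>=0.4
[0.0043,0.0001,0.0004,0.01]
[0.0043,0.0001,0.0004,0.01]
[0.0043,0.0001,0.0004,0.01]
[0.0043,0.0001,0.0004,0.01]
```

View pics/wC5_z.png

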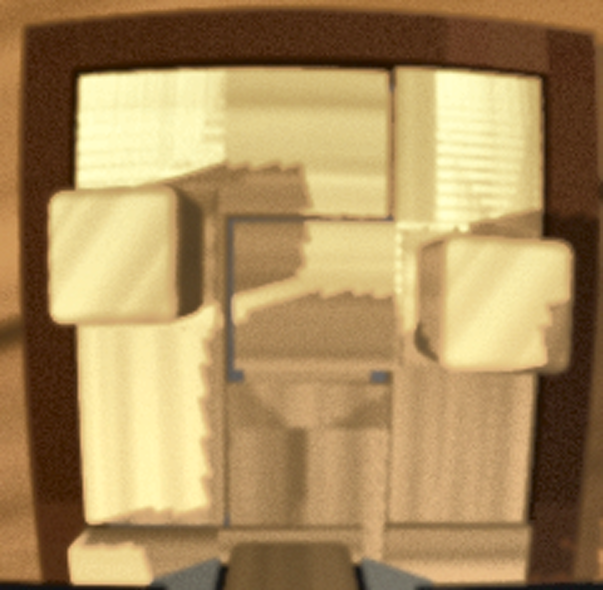

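It's 7 mm into the recess with no contact. Re-centring by 1 mm and continuing down.

Call:
play_rows:
  moves:
    - [[0.001, 0, 0.0005, 0, -1], [0.002, 0, 0.0005, 0, -1], [0.0025, 0, 0.0002, 0, -1], [0.0025, 0, 0, 0, -1], [0.0025, 0, 0, 0, -1], [0.0025, 0, 0, 0, -1], [0.002, 0, 0, 0, -1], [0, 0, 0, 0, -1], [0, 0, 0, 0, -1], [0, 0, 0, 0, -1]]
  grip_force: 25

```text
time: 46.5
tool_pos: [0.5249, 0.039, 0.0406]
tool_rot: [-2.911, 1.55, -0.013]
contact_force: [0.5, 0.1, -0.7]
opening: 0.0279
```

```bash
python3 snap.py wC6; python3 zoom.py wC6 140 380 0 235;python3 -c "
from st import *
tilt();o=robot.observe(); print(o['contact_force'],o['torque'])
plan(target('corner',.0395,0,.0008),-104,4)"
```

```text
46.5 [0.5249 0.039  0.0406] -103.96 [ 0.46  0.1  -0.69] 0.027883348252753362 0.0036022375754712933
2.5106382978723403
sum-pi -1.21 deg q4 0.10 | tilt radial 1.21 tangential 0.07 deg (tool x leaning outward/left +) ; q6 99.8
[ 0.31965999  0.23153563 -0.52683219] [ 0.04641401 -0.00075851  0.00860434]
home [0.5235 0.0388] grasp pt now [0.5238 0.0392 0.0596] target [0.5246 0.0386 0.0395]
pos [0.5249 0.039  0.0406] phi -103.96 tilt 1.21 d [-0.0003 -0.0004 -0.0011] dphi -0.04 rows>=0.0
[0.0003,0.0001,0.0001,0.01]
[0.0003,0.0001,0.0001,0.01]
[0.0003,0.0001,0.0001,0.01]
[0.0003,0.0001,0.0001,0.01]
```

View pics/wC6_z.png

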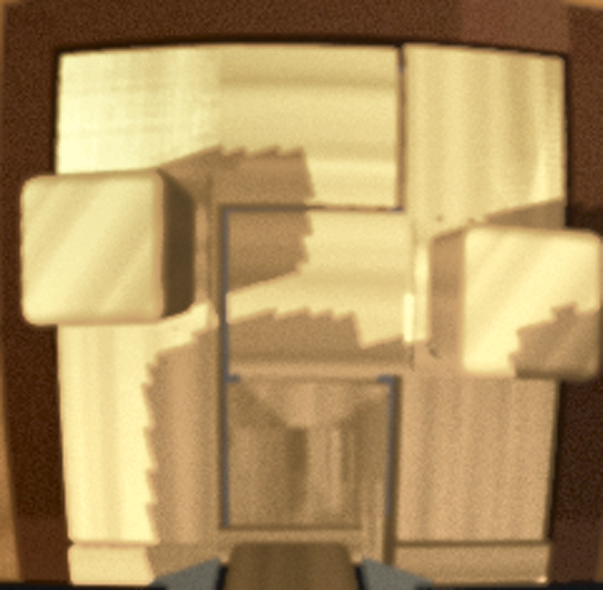

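Nearly home. Pressing down 2 mm, then releasing and lifting.

Call:
play_rows:
  moves:
    - [[0.001, 0, 0, 0, -1], [0.001, 0, 0, 0, -1], [0.001, 0, 0, 0, -1], [0, 0, 0, 0, -0.2], [0, 0, 0, 0, 0], [0, 0, 0, 0, 0], [0, 0, 0, 0, 0], [-0.008, 0, 0, 0, 0], [-0.015, 0, 0, 0, 0], [-0.015, 0, 0, 0, 0]]

```text
time: 47.55
tool_pos: [0.5236, 0.0392, 0.0774]
tool_rot: [-2.895, 1.551, 0.003]
contact_force: [-0.2, 0.3, -0.8]
opening: 0.0458
```

```bash
python3 -c "
from st import *
tilt(); o=robot.observe(); print(o['contact_force'],o['opening'])
plan([.45,.04,.22],-104,10)"
```

```text
sum-pi -1.11 deg q4 0.11 | tilt radial 1.11 tangential 0.08 deg (tool x leaning outward/left +) ; q6 99.8
[-0.24113409  0.34562603 -0.82535107] 0.045780908923762284
pos [0.5236 0.0392 0.0774] phi -103.97 tilt 1.11 d [-0.0736  0.0008  0.1426] dphi -0.03 rows>=3.6
[-0.0144,0.0016,0.0069,0.00]
[-0.0144,0.0016,0.0069,0.00]
[-0.0144,0.0016,0.0069,0.00]
[-0.0144,0.0016,0.0069,0.00]
[-0.0144,0.0016,0.0069,0.00]
[-0.0144,0.0016,0.0069,0.00]
[-0.0144,0.0016,0.0069,0.00]
[-0.0144,0.0016,0.0069,0.00]
[-0.0144,0.0016,0.0069,0.00]
[-0.0144,0.0016,0.0069,0.00]
```

Call:
play_rows:
  moves:
    - [[-0.0144, 0, 0, 0, 0], [-0.0144, 0.0016, 0.0069, 0, 0], [-0.0144, 0.0016, 0.0069, 0, 0], [-0.0144, 0.0016, 0.0069, 0, 0], [-0.0144, 0.0016, 0.0069, 0, 0], [-0.0144, 0.0016, 0.0069, 0, 0], [-0.0144, 0.0016, 0.0069, 0, 0], [-0.0144, 0.0016, 0.0069, 0, 0], [-0.0144, 0.0016, 0.0069, 0, 0], [0, 0, 0, 0, 0]]

```text
time: 48.55
tool_pos: [0.4626, 0.0401, 0.2179]
tool_rot: [-2.92, 1.544, -0.023]
contact_force: [-0.0, 0.3, 0.3]
opening: 0.0457
```

```bash
python3 snap.py wE; python3 snap.py sE side; python3 snap.py tE top; python3 zoom.py sE 160 350 140 270; python3 - <<'E'
from held import *
mkf=lambda c,r: r<215
F=edgefit('wE','frame',(.5727,.0222,2.897),mask=mkf,rng=(4,3,2,2),polys=[0])
P={'frame':F}
for n,p0 in (('ell8',(.6107,.0545)),('tee8',(.5821,-.0206)),('corner8',(.5235,.0388))):
  p=P[n]=edgefit('wE',n,(*p0,F[2]),mask=mkf,rng=(2.5,2,1.5,1.5))
  d=p[:2]-F[:2]; c,s=np.cos(F[2]),np.sin(F[2]); print(n,'in frame',(1000*np.array([c*d[0]+s*d[1],-s*d[0]+c*d[1]])).round(2),np.degrees(p[2]-F[2]).round(2))
o,k=pickle.load(open('pics/wE.pkl','rb')); im=cv2.imread('pics/wE.png')
x0,x1,y0,y1=130,400,0,230; sc=2.5
big=cv2.resize(im[y0:y1,x0:x1],None,fx=sc,fy=sc,interpolation=cv2.INTER_CUBIC); cv2.imwrite('pics/wE_big.png',big)
for n in P: draw(big,k,n,P[n],True,sc,(x0,y0))
cv2.imwrite('pics/wE_ov.png',big)
E
```

```text
48.55 [0.4626 0.0401 0.2179] -103.96 [-0.04  0.29  0.3 ] 0.04567606001361681 0.02215428171521316
48.6 [0.4626 0.04   0.2169] -103.97 [ 0.61 -0.74 -0.21] 0.04577469593869298 0.0343474008384689
48.65 [0.4624 0.04   0.2161] -103.97 [-0.44 -0.22 -0.28] 0.045928325464484235 0.026978861959404368
4.157894736842105
frame [0.5724 0.0223 2.8971] yaw 165.99 n 60 rms 0.06
in tool y,z: [-0.0079 -0.105 ] phi -103.96
ell8 [0.6107 0.0547 2.887 ] yaw 165.41 n 150 rms 0.14
in tool y,z: [-0.0486 -0.1344] phi -103.96
ell8 in frame [-29.32 -40.71] -0.58
tee8 [ 0.5821 -0.0209  2.8959] yaw 165.93 n 180 rms 0.24
in tool y,z: [ 0.0317 -0.1249] phi -103.96
tee8 in frame [-19.86  39.58] -0.06
corner8 [0.524  0.0408 2.8673] yaw 164.28 n 138 rms 0.39
in tool y,z: [-0.0142 -0.0536] phi -103.96
corner8 in frame [51.43 -6.21] -1.7
```

View pics/wE_big.png

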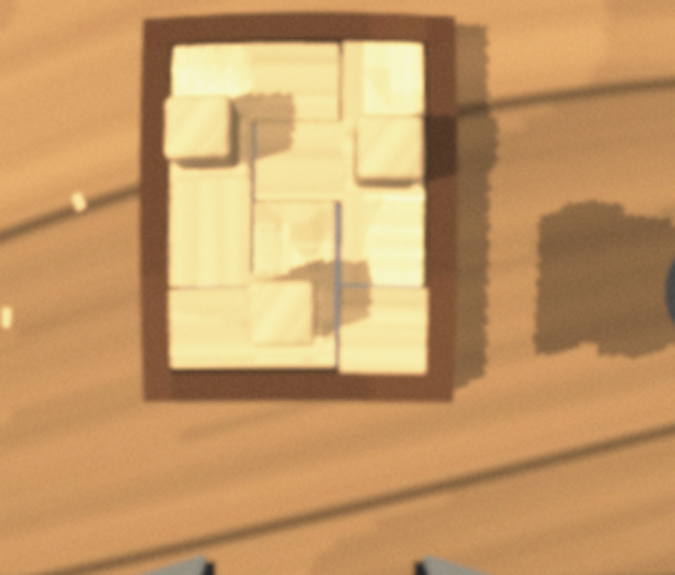

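View pics/wE_ov.png

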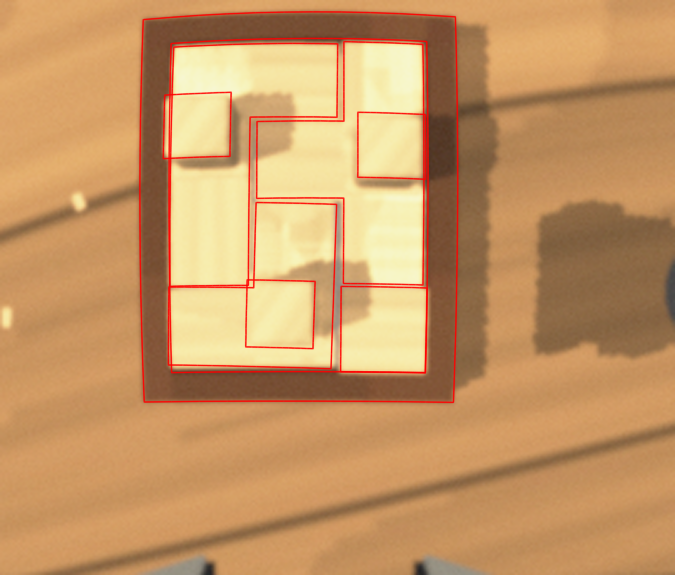

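View pics/sE_z.png

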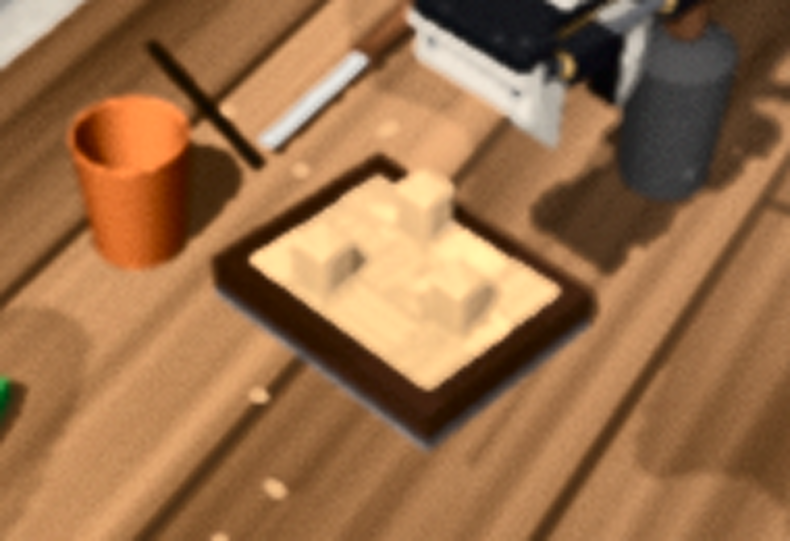

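View pics/tE.png

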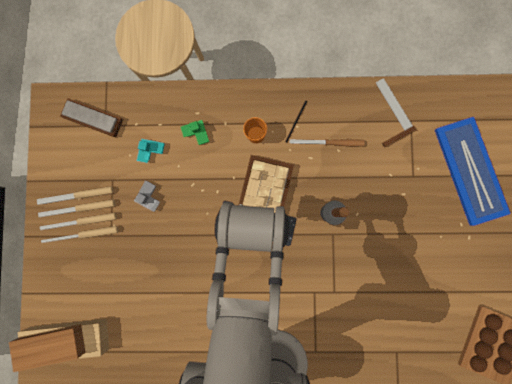

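```bash
python3 - <<'E'
from held import *
o,k=pickle.load(open('pics/wE.pkl','rb'))
s=2.5;q=lambda x,y:(x/s+130-.3,y/s-.3)
F=(.5724,.0223,2.8971)
px=[q(337,369),q(169,368),q(337,202),q(254,201)]
for z in (28,32,36,40):
  pts=[(26.5,22.5,z),(26.5,-54.5,z),(-50.5,22.5,z),(-50.5,-14.5,z)]
  p,e=fit(k,pts,px,(.5235,.0388,2.897),True); d=p[:2]-np.array(F[:2]); c,s_=np.cos(F[2]),np.sin(F[2])
  print(z,'corner in frame',(1000*np.array([c*d[0]+s_*d[1],-s_*d[0]+c*d[1]])).round(2),np.degrees(p[2]-F[2]).round(2),'rms',round(e,2))
a=cv2.imread('pics/top0.png').astype(int); b=cv2.imread('pics/tE.png').astype(int)
for n,(x,y,w) in {'cup':(256,130,16),'gouge':(328,142,40),'mallet':(335,212,14)}.items():
    print(n,np.abs(a[y-12:y+13,x-w:x+w]-b[y-12:y+13,x-w:x+w]).mean().round(2))
E
python3 zoom.py wE 190 310 5 165
```

```text
28 corner in frame [51.39 -5.13] -0.07 rms 1.02
32 corner in frame [51.43 -5.06] -0.26 rms 0.7
36 corner in frame [51.44 -4.89] -0.33 rms 0.42
40 corner in frame [51.43 -4.63] -0.29 rms 0.33
cup 3.68
gouge 2.94
mallet 27.17
3.6875
```

View pics/wE_z.png

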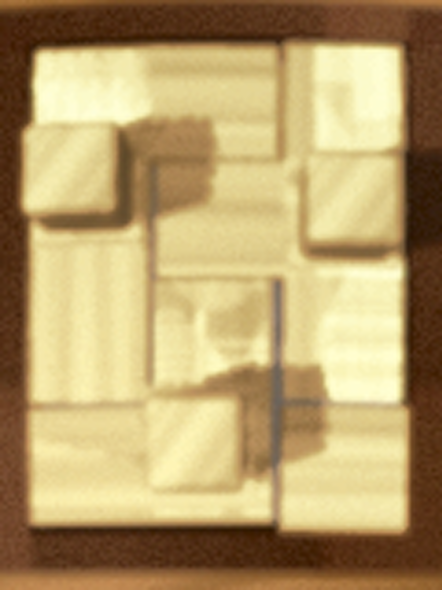

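The corner's height is ambiguous in this view. I'll check by touching its boss top with the closed fingers, expecting z ≈ 0.070, which also makes sure it's seated.

```bash
python3 -c "
from st import *
tilt()
plan([.524,.040,.09],-104,9)"
```

```text
sum-pi -1.33 deg q4 0.10 | tilt radial 1.33 tangential 0.09 deg (tool x leaning outward/left +) ; q6 99.3
pos [0.4623 0.04   0.2154] phi -103.97 tilt 1.33 d [ 0.0617 -0.     -0.1254] dphi -0.03 rows>=3.1
[0.0141,-0.0016,-0.0063,0.00]
[0.0141,-0.0016,-0.0063,0.00]
[0.0141,-0.0016,-0.0063,0.00]
[0.0141,-0.0016,-0.0063,0.00]
[0.0141,-0.0016,-0.0063,0.00]
[0.0141,-0.0016,-0.0063,0.00]
[0.0141,-0.0016,-0.0063,0.00]
[0.0141,-0.0016,-0.0063,0.00]
[0.0141,-0.0016,-0.0063,0.00]
```

Call:
play_rows:
  moves:
    - [[0.012, -0.0016, -0.0063, 0, -1], [0.012, -0.0016, -0.0063, 0, -1], [0.012, -0.0016, -0.0063, 0, -1], [0.012, -0.0016, -0.0063, 0, -1], [0.012, -0.0016, -0.0063, 0, -1], [0.012, -0.0016, -0.0063, 0, -1], [0.012, -0.0016, -0.0063, 0, -1], [0.012, -0.0016, -0.0063, 0, -1], [0.012, -0.0016, -0.0063, 0, -1], [0, 0, 0, 0, -1]]
  grip_force: 20

```text
time: 49.7
tool_pos: [0.5273, 0.0403, 0.0936]
tool_rot: [-2.873, 1.556, 0.024]
contact_force: [-0.3, 0.6, 0.9]
opening: 0.0005
```

```bash
python3 -c "
from st import *
tilt()
print(robot.observe()['opening'])
plan([.524,.040,.075],-104,9)"
```

```text
sum-pi -0.84 deg q4 0.10 | tilt radial 0.84 tangential 0.08 deg (tool x leaning outward/left +) ; q6 100.0
0.0005462457559541501
pos [0.5273 0.0403 0.0936] phi -104.00 tilt 0.84 d [-0.0033 -0.0003 -0.0186] dphi -0.00 rows>=0.4
[0.0021,0.0001,0.0004,0.00]
[0.0021,0.0001,0.0004,0.00]
[0.0021,0.0001,0.0004,0.00]
[0.0021,0.0001,0.0004,0.00]
[0.0021,0.0001,0.0004,0.00]
[0.0021,0.0001,0.0004,0.00]
[0.0021,0.0001,0.0004,0.00]
[0.0021,0.0001,0.0004,0.00]
[0.0021,0.0001,0.0004,0.00]
```

Call:
play_rows:
  moves:
    - [[0.004, 0, 0.0012, 0, -1], [0.004, 0, 0.0011, 0, -1], [0.004, 0, 0.001, 0, -1], [0.003, 0, 0, 0, -1], [0.003, 0, 0, 0, -1], [0.002, 0, 0, 0, -1], [0.0015, 0, 0, 0, -1], [0.0015, 0, 0, 0, -1], [0.0015, 0, 0, 0, -1], [0.0015, 0, 0, 0, -1]]

```text
time: 50.7
tool_pos: [0.5248, 0.0412, 0.0702]
tool_rot: [-2.904, 1.552, -0.006]
contact_force: [-6.0, -0.2, 18.1]
opening: 0.0004
```

```bash
python3 -c "
from st import *
tilt()
print(robot.observe()['contact_force'])
plan([.524,.040,.075],-104,9)"|head -3; python3 snap.py sF side; python3 zoom.py sF 180 330 150 260
```

```text
sum-pi -1.07 deg q4 0.09 | tilt radial 1.07 tangential 0.07 deg (tool x leaning outward/left +) ; q6 100.0
[-6.03068577 -0.16508785 18.11492879]
pos [0.5248 0.0412 0.0702] phi -103.97 tilt 1.07 d [-0.0008 -0.0012  0.0048] dphi -0.03 rows>=0.1
50.7 [0.5248 0.0412 0.0702] -103.97 [-6.03 -0.17 18.11] 0.0003900930179989903 0.007977083495163045
5.266666666666667
```

View pics/sF_z.png

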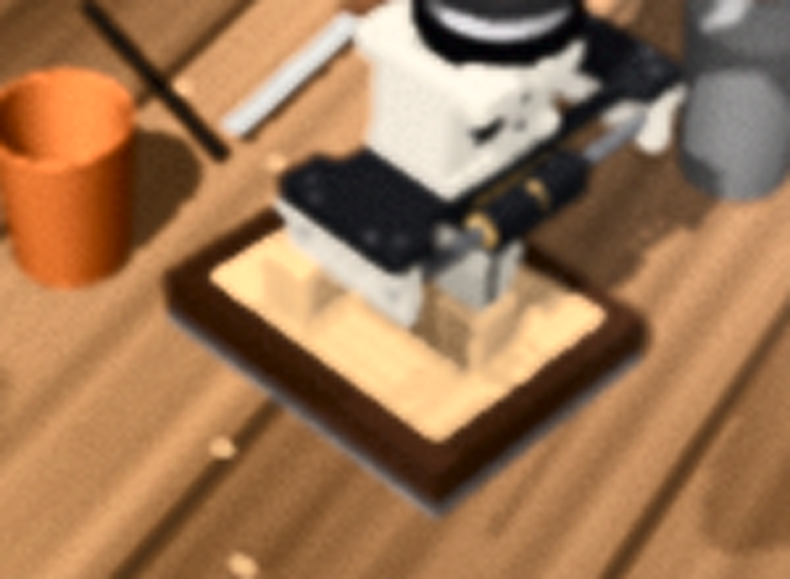

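Contact came at z = 0.0702 with 18 N, so the corner is fully seated. I'll lift away, take a last look and hand in.

Call:
play_rows:
  moves:
    - [[-0.005, 0, 0, 0, -1], [-0.0144, 0, 0, 0, -1], [-0.0144, 0.0016, 0.0069, 0, -1], [-0.0144, 0.0016, 0.0069, 0, -1], [-0.0144, 0.0016, 0.0069, 0, -1], [-0.0144, 0.0016, 0.0069, 0, -1], [-0.0144, 0.0016, 0.0069, 0, -1], [-0.0144, 0.0016, 0.0069, 0, -1], [-0.0144, 0.0016, 0.0069, 0, -1], [0, 0, 0, 0, -1]]

```text
time: 51.75
tool_pos: [0.4717, 0.0419, 0.1953]
tool_rot: [-2.912, 1.549, -0.014]
contact_force: [-0.7, -0.1, -0.0]
opening: 0.0
```

```bash
python3 snap.py wG; python3 zoom.py wG 160 340 0 200; python3 - <<'E'
from held import *
mkf=lambda c,r: r<215
F=edgefit('wG','frame',(.5727,.0222,2.897),mask=mkf,rng=(4,3,2,2),polys=[0])
for n,p0 in (('ell8',(.6107,.0545)),('tee8',(.5821,-.0209)),('corner8',(.5235,.0395))):
  p=edgefit('wG',n,(*p0,F[2]),mask=mkf,rng=(2,1.5,1.5,1.5))
  d=p[:2]-F[:2]; c,s=np.cos(F[2]),np.sin(F[2]); print(n,'in frame',(1000*np.array([c*d[0]+s*d[1],-s*d[0]+c*d[1]])).round(2),np.degrees(p[2]-F[2]).round(2))
E
```

```text
51.75 [0.4717 0.0419 0.1953] -103.98 [-0.68 -0.11 -0.01] 4.498785400447984e-05 0.027042535544919644
2.95
frame [0.5724 0.0224 2.8956] yaw 165.9 n 60 rms 0.11
in tool y,z: [-0.0044 -0.0983] phi -103.98
ell8 [0.6109 0.0548 2.8837] yaw 165.22 n 150 rms 0.12
in tool y,z: [-0.0451 -0.1278] phi -103.98
ell8 in frame [-29.38 -40.74] -0.68
tee8 [ 0.582  -0.0207  2.8958] yaw 165.92 n 180 rms 0.25
in tool y,z: [ 0.0351 -0.118 ] phi -103.98
tee8 in frame [-19.78  39.5 ] 0.02
corner8 [0.5238 0.0406 2.8881] yaw 165.48 n 121 rms 0.11
in tool y,z: [-0.0104 -0.0467] phi -103.98
corner8 in frame [51.62 -5.81] -0.43
```

View pics/wG_z.png

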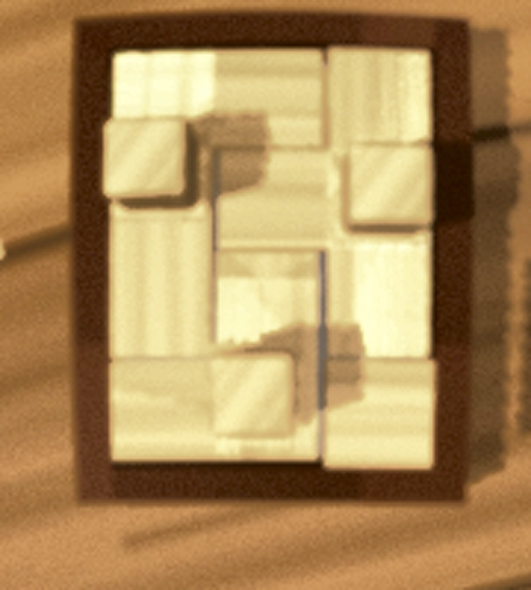

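```bash
python3 -c "
from cell import robot
print(robot.hand_in())"
```

```text
the job is handed in; nothing more can be done
None
```

All three blocks are in the recess and released, placed in the order L, T, corner. I handed the job in at about 52 s, with the gripper lifted clear.

**Seating:** In the last wrist-camera view the tops look level with the rim and the bosses point up. I touched the corner's boss top with the closed fingers: it read z = 70.2 mm at 18 N against the 70 mm expected, so that block is fully down. I did not touch-check the L and T. For those I rely on the camera fits and, for the T, on the tool height when I let go.

| Block | Measured position in frame (mm) | Home (mm) | Rotation off |
|---|---|---|---|
| L | (-29.4, -40.7) | (-30, -40) | 0.7° |
| T | (-19.8, 39.5) | (-20, 40) | 0.0° |
| Corner | (51.6, -5.8) | (52, -4) | 0.4° |

**Where checks disagreed:** The corner reads 1.8 mm off in y, slightly more than the 1.5 mm play. An earlier fit from hand-picked corners gave y = -5.1, so I take it to be resting against that wall, with the rest measurement error.

**Arm lean:** Fast turns made the tool lean by up to about 6° while I carried the L, so I put the L in with the tool leaning. I then levelled the tool by pressing the open fingertips on bare bench. That reached 38.5 N at the one reading I took while pushing hardest, close to the 40 N limit for the arm and gripper body.

**Other objects:** The cup and gouge match their first top-camera pictures. The mallet looks in the same place, but its pixel comparison did not match; I put that down to the arm's shadow.

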